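Unstack the reading supplies onto their place mats

TASK

Two piles of culture-reading supplies stand among their place mats; take them apart and set each thing flat and upright in the middle of its own mat: the green-capped strip pot on the green mat, the dish with red agar on the red mat, the dish with beige agar on the white mat, the white-and-blue coverslip pack on the blue mat and the yellow slide case on the yellow mat, these two lined up with their mats. Never tip anything over, and leave the timer, the tally counter and the pen where they lie.

Things in the scene. Friction and masses are not known exactly. Their poses are not given: they have to be found in the camera images.
- strip_pot: Round white pot of test strips with a green screw-on cap (cap fixed), 64 mm tall; body 32 mm across up to 46 mm height, cap 36 mm across above that. Stands on the red dish at the start. Origin: centre of its underside; z up.
- red_dish: Closed clear petri dish with red-brown agar, a plain disc 59.5 mm across and 15 mm high. At the start it lies on the coverslip pack or on the yellow slide case, with the strip pot standing on it. Origin: centre of its underside; z up.
- beige_dish: Closed clear petri dish with beige agar, a plain disc 59.5 mm across and 15 mm high. At the start it lies on whichever of pack and case does not carry the red dish. Origin: centre of its underside; z up.
- coverslip_pack: Flat white carton with blue ends, a solid box 62 (x) x 88 (y) x 22 (z) mm, lying flat at the bottom of one pile. Origin: centre of its underside; z up. A half turn about z makes no difference.
- slide_case: Flat closed yellow plastic slide case with grey seam and ribs, a solid box 62 (x) x 88 (y) x 22 (z) mm, lying flat at the bottom of the other pile (lid does not open). Origin: centre of its underside; z up. A half turn about z makes no difference.
- blue_mat: Fixed blue rectangular place mat with a thin white outline, 72 (x) x 98 (y) mm, 3 mm thick: the place of the coverslip pack, whose long side lies along the mat's long side. Origin: centre of its underside; z up.
- yellow_mat: Fixed yellow rectangular place mat with a thin white outline, 72 (x) x 98 (y) mm, 3 mm thick: the place of the slide case, whose long side lies along the mat's long side. Origin: centre of its underside; z up.
- red_mat: Fixed red round place mat with a thin white circle on it, 78 mm across, 3 mm thick: the place of the red dish. Origin: centre of its underside; z up.
- white_mat: Fixed white round place mat with a thin grey circle on it, 78 mm across, 3 mm thick: the place of the beige dish. Origin: centre of its underside; z up.
- green_mat: Fixed green round place mat with a thin white circle on it, 56 mm across, 3 mm thick: the place of the strip pot. Origin: centre of its underside; z up.
- lab_timer: Bystander: white digital timer, 60 x 64 x 18 mm, lying loose left of the mats. Origin: centre of its underside; z up.
- tally_counter: Bystander: round grey hand tally counter, 56 x 52 x 19 mm, lying loose right of the mats. Origin: centre of its underside; z up.
- blue_pen: Bystander: blue pen, 145 mm long, 9 mm high, lying loose in front of the tall microscope right of the mats. (Wall cabinets hang about 0.5 m above the worktop behind the mats: carry things low there.) Origin: centre of its underside; z up.

How it is judged:
By the outcome, as a careful person would: the job done as asked, in the order asked, and still so for the second after the job is handed in, with the robot touching nothing.
It also fails if it takes over 102 s, if anything falls off the work surface, if the arm or the gripper's body presses on something with over 40 N, if the wrist force passes 120 N, or if a joint passes its speed limit or range.

ROBOT

A 6-joint arm with a two-finger parallel gripper is mounted at the origin on a cart in front of the work surface, level with it; the furniture and walls round the work are solid. World frame = base frame: x ahead of the robot, y to its left, z up, the work surface at z = 0. Lengths are in mm, angles in degrees, forces in N, time in s.
With the tool pointing down it reaches from about 350 to 850 mm from the base axis. Payload 8.1 kg.
Tool frame: the origin (TCP) lies at the very end of the fingers, on their centre line; the grasp point (between the pads) lies 19 mm behind it (pinch_z is the z of the grasp point in the tool frame, in mm); z points along the fingers, y is the direction in which the jaws open and shut (so a half turn about z gives the same grasp; the last joint's range is limited). The gripper opens to 85 mm and grips with 20 to 120 N. Pads are 22 mm wide; open, the fingers measure 114 mm over their backs; the gripper's body (76 mm by 85 mm) begins 54 mm behind the grasp point. The pads swing forward as they close: fully open they stand 13 mm farther back than shut.
Start: joints at [71.368, 7.471, 85.268, -0, 87.261, -4.893], TCP at [142.483, 582.841, 231.292] pointing down, gripper open.
Joint ranges: [-169.43, 169.43], [-51.17, 129.36], [1.28, 143.12], [-76.62, 256.62], [0, 156.53], [-152.29, 152.29]. Speed limits (degrees/s): [136.94, 136.94, 159.86, 180, 180, 180].

INTERFACE

Orientations are given as [roll, pitch, yaw] about the fixed x, y, z axes, in that order (R = Rz(yaw) Ry(pitch) Rx(roll)).
In Python, from bench import * gives the robot as it stands.
- The arm moves only by the shell command python3 -m creep 'ROWS' [FORCE]. ROWS is a JSON object of lists of equal length, an entry for each row: "translation": the shift along the tool's x, y, z in mm, a list of three; "rotation": the turn, a rotation vector about the tool's x, y, z in rad, a list of three; "claw": the finger opening in mm, from 0 to 85.4. In form: {"translation": [[dx, dy, dz], ...], "rotation": [[ax, ay, az], ...], "claw": [claw, ...]}. A call has 1 to 10 rows; each row shifts and turns the commanded pose from where the row before left it, along the tool's axes as they then stand; what a row does not reach is not made up. A row lasts 1/10 s, in which the tool goes at most 50 mm and 8.59 degrees, less where a joint would pass 70% of its speed; a pose out of reach is approached as far as the arm can. A call is refused whole if a number of a shift passes 50 or a number of a turn 0.15, either way. A call with a gripper value outside its range is refused whole. The fingers move at their own pace and stop on an object; FORCE is the grip in N (left out, the last holds). Time passes only in rows, so rows that do not move let the fingers close. It gives the time, the measured TCP pose, the force and the opening at its end, in the units of the state.
- sense(): the state, without advancing time (a new reading comes with each control period).
- snapshot(name): name is "scene" or "top" or "wrist"; returns a dict with "frame" (420x560x3 uint8, red, green, blue), "intrinsics" (3x3 intrinsics, pixels), "extrinsics" (4x4, takes a point from camera to world coordinates). Camera axes: x right, y up, looking along -z (the intrinsics and any distortion apply to the point x, -y, -z); pixel columns grow to the right and rows downward; lengths in mm; the calibration is good to about 2 mm. A picture is of the moment at which its call begins. There is no depth.
- hand_in(): hands the job in, once; it reports no verdict.
The state is a dict: "time": time; "joint_pos": joint angles; "qd": joint speeds; "joint_efforts": joint torques, N m; "tool_pos": TCP position; "tcp_rot": TCP orientation; "ft_force": force on the tool from outside, world axes, zero at the start; "wrist_torque": the same for the moment, N m; "finger_gap": finger opening in mm.
Only numpy, scipy, OpenCV 4.12 (cv2) and the standard library are available. Lean on these libraries where they do the work, as an engineer would, in place of code of your own. Each camera call takes 0.05 s, during which the arm holds its last target.

## Working session

There is one attempt and no reset: what is moved stays moved. The work goes in short steps, Python scripts to look and compute and a shell command to move; the robot and the scene stay as the last step left them, time stands still between calls to the robot, and variables do not carry over. Pictures are saved under pics/ and viewed, and the job is handed in when it is done.

```bash
ls; mkdir -p pics; python3 - <<'E'
from bench import *
import cv2
print(sense())
for n in ["scene","top","wrist"]:
    s=snapshot(n); cv2.imwrite(f"pics/{n}0.png",s["frame"][:,:,::-1]); print(n,s["intrinsics"],s["extrinsics"],s.keys())
E
```

```text
pics
{'time': 0.0, 'joint_pos': array([ 7.13676371e+01,  7.51483663e+00,  8.53303300e+01,  2.37212929e-03,
        8.72627542e+01, -4.89439203e+00]), 'qd': array([-0.01069524, -0.0920299 , -0.04966512, -0.06996727, -0.02346837,
        0.10100076]), 'joint_efforts': array([-1.76325306e-03, -5.69360447e+01, -5.00558996e+01, -3.14322706e-04,
        1.40367297e-02,  3.76076446e-05]), 'tool_pos': array([142.28575517, 582.30523093, 230.23720877]), 'tcp_rot': array([-1.79892675e+02, -1.15683020e-02,  1.66261903e+02]), 'ft_force': array([0.10179904, 0.34818192, 0.48922599]), 'wrist_torque': array([ 0.0155782 , -0.03380843,  0.03321862]), 'finger_gap': 85.05997538868984}
scene [[407.08158075   0.         279.92154734]
 [  0.         407.08158075 213.26011616]
 [  0.           0.           1.        ]] [[ 4.48182628e-01  6.15721566e-01 -6.48088948e-01 -1.43410349e+02]
 [-8.93937829e-01  3.06474359e-01 -3.27030008e-01 -1.71232082e+02]
 [-2.73678381e-03  7.25920395e-01  6.87773284e-01  7.37371496e+02]
 [ 0.00000000e+00  0.00000000e+00  0.00000000e+00  1.00000000e+00]] dict_keys(['frame', 'intr
[... 223 characters left out ...]
[-9.98230674e-01 -5.90048104e-02  7.34532414e-03  1.53109431e+02]
 [-4.62514950e-03  2.00212252e-01  9.79741630e-01  1.24571257e+03]
 [ 0.00000000e+00  0.00000000e+00  0.00000000e+00  1.00000000e+00]] dict_keys(['frame', 'intrinsics', 'extrinsics'])
wrist [[369.9762246    0.         276.27246243]
 [  0.         369.9762246  211.75826007]
 [  0.           0.           1.        ]] [[ 2.36775089e-01 -9.30571231e-01 -2.79239576e-01  7.01689663e+01]
 [ 9.71563850e-01  2.26454838e-01  6.91512270e-02  5.99849486e+02]
 [-1.11498949e-03 -2.87672365e-01  9.57728232e-01  3.73464363e+02]
 [ 0.00000000e+00  0.00000000e+00  0.00000000e+00  1.00000000e+00]] dict_keys(['frame', 'intrinsics', 'extrinsics'])
```

View pics/scene0.png

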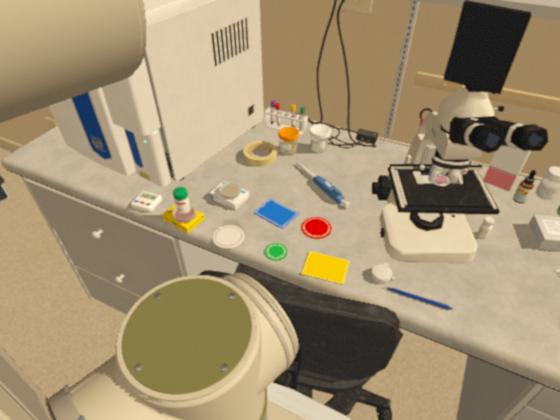

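View pics/top0.png

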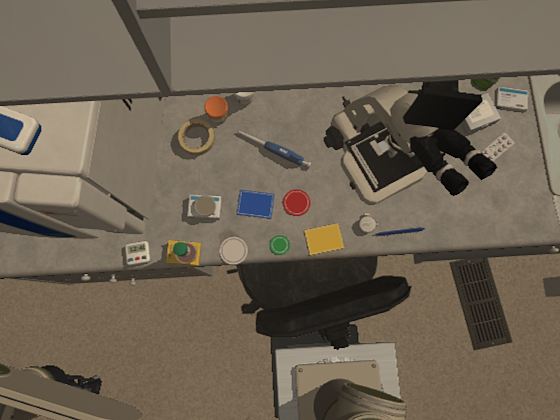

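View pics/wrist0.png

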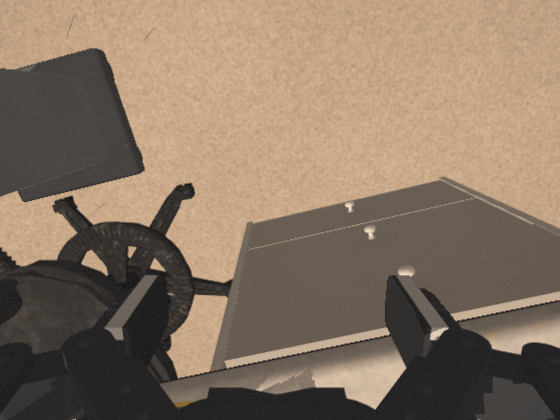

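The scene and top views show the two piles: the case with the red dish and pot at top px (183,252), the pack with the beige dish at (205,206). The mats are white (233,250), green (280,245), yellow (324,239), blue (256,204) and red (296,203). The wrist view shows only the floor and the edge of the bench. I'll zoom in for pixel measurements.

```bash
python3 - <<'E'
import cv2
a=cv2.imread("pics/top0.png")[170:280,110:430]; cv2.imwrite("pics/top0z.png",cv2.resize(a,None,fx=2.5,fy=2.5,interpolation=cv2.INTER_CUBIC))
a=cv2.imread("pics/scene0.png")[160:310,120:460]; cv2.imwrite("pics/scene0z.png",cv2.resize(a,None,fx=2.35,fy=2.35,interpolation=cv2.INTER_CUBIC))
E
cat > h.py <<'E'
import numpy as np, cv2, json
from bench import *
from scipy.spatial.transform import Rotation as R
def ray(s,px):
    K,E=s["intrinsics"],s["extrinsics"]
    d=np.linalg.inv(K)@np.array([px[0],px[1],1.]); d=E[:3,:3]@(d*[1,-1,-1]); return E[:3,3],d/np.linalg.norm(d)
def onz(s,px,z):
    o,d=ray(s,px); return o+d*(z-o[2])/d[2]
def tri(obs):
    A=np.zeros((3,3));b=np.zeros(3)
    for s,px in obs:
        o,d=ray(s,px);P=np.eye(3)-np.outer(d,d);A+=P;b+=P@o
    p=np.linalg.solve(A,b); return p,[np.linalg.norm((np.eye(3)-np.outer(d,d))@(p-o)) for s,px in obs for o,d in [ray(s,px)]]
def proj(s,p):
    K,E=s["intrinsics"],s["extrinsics"]; c=E[:3,:3].T@(np.asarray(p,float)-E[:3,3]); c=c*[1,-1,-1]; q=K@c; return q[:2]/q[2]
def blob(img,lo,hi,roi=None,k=3):
    hsv=cv2.cvtColor(np.ascontiguousarray(img),cv2.COLOR_RGB2HSV); m=cv2.inRange(hsv,np.array(lo),np.array(hi))
    if roi: z=np.zeros_like(m); x0,y0,x1,y1=roi; z[y0:y1,x0:x1]=m[y0:y1,x0:x1]; m=z
    cs,_=cv2.findContours(m,cv2.RETR_EXTERNAL,cv2.CHAIN_APPROX_NONE)
    return sorted(cs,key=cv2.contourArea,reverse=True)
def save(s,name): cv2.imwrite(f"pics/{name}.png",s["frame"][:,:,::-1])
E
python3 - <<'E'
from h import *
import sys
t=snapshot("top");s=snapshot("scene")
rng={"blue":((105,150,80),(125,255,255)),"yellow":((20,150,120),(32,255,255)),"red":((0,180,100),(6,255,255)),"green":((55,120,60),(85,255,255))}
for n,(lo,hi) in rng.items():
    for nm,im,roi in(("top",t,(110,180,350,270)),("scene",s,(130,160,360,300))):
        for c in blob(im["frame"],lo,hi,roi)[:3]:
            if cv2.contourArea(c)<20: continue
            (cx,cy),(w,h),a=cv2.minAreaRect(c); M=cv2.moments(c)
            g=(M["m10"]/M["m00"],M["m01"]/M["m00"])
            print(n,nm,np.round(g,1),round(cx,1),round(cy,1),round(w),round(h),round(a),"xyz@3",np.round(onz(im,g,3),1))
E
```

```text
blue top [255.1 203.8] 255.0 203.8 30 20 8 xyz@3 [548. 190.   3.]
yellow top [324.  238.5] 323.4 238.7 25 35 78 xyz@3 [437.8   3.9   3. ]
yellow top [196.3 253.3] 195.0 253.0 22 10 90 xyz@3 [417.7 359.2   3. ]
yellow top [170.4 245.2] 170.3 247.6 7 16 18 xyz@3 [444.6 430.4   3. ]
yellow scene [325.3 267.3] 324.7 267.1 44 24 14 xyz@3 [433.5   3.6   3. ]
yellow scene [182.7 220.5] 182.8 216.9 38 24 27 xyz@3 [412.6 390.    3. ]
red top [296.3 202.3] 296.0 202.5 19 20 90 xyz@3 [545.4  73.6   3. ]
red scene [316.  226.9] 316.0 228.0 20 28 90 xyz@3 [544.2  73.6   3. ]
green top [180.  248.4] 180.0 248.5 11 12 90 xyz@3 [434.  404.2   3. ]
green top [279.4 244.5] 279.0 244.5 11 12 90 xyz@3 [428.4 128.5   3. ]
green scene [275.8 250.8] 275.8 250.8 12 13 45 xyz@3 [427.5 128.2   3. ]
green scene [180.  193.1] 180.0 193.5 11 12 90 xyz@3 [497.6 462.1   3. ]
```

View pics/top0z.png

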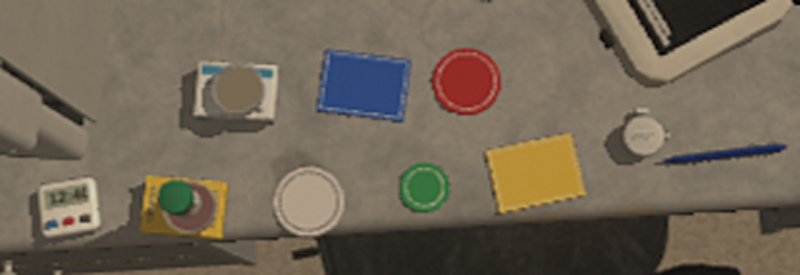

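View pics/scene0z.png

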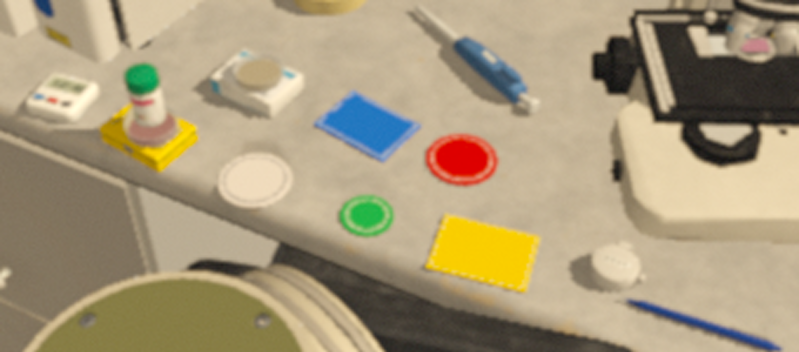

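```bash
python3 -m creep '{"translation": [[-42,-18,-4],[-42,-18,-4],[-42,-18,-4],[-42,-18,-4],[-42,-18,-4],[-42,-18,-4],[-42,-18,-4],[0,0,0],[0,0,0],[0,0,0]], "rotation": [[0,0,0],[0,0,0],[0,0,0],[0,0,0],[0,0,0],[0,0,0],[0,0,0],[0,0,0.14],[0,0,0.14],[0,0,0.14]], "claw": [85,85,85,85,85,85,85,85,85,85]}' 30
python3 -m creep '{"translation": [[0,0,0],[0,0,0],[0,0,0],[0,0,0],[0,0,0],[0,0,0],[0,0,0]], "rotation": [[0,0,0.14],[0,0,0.14],[0,0,0.14],[0,0,0.14],[0,0,0.14],[0,0,0.14],[0,0,0]], "claw": [85,85,85,85,85,85,85]}'
python3 - <<'E'
from h import *
save(snapshot("wrist"),"w1"); s=sense(); print(s["tool_pos"],s["tcp_rot"],s["time"])
E
```

```text
time: 1.25
tool_pos: [398.6, 390.0, 259.2]
tcp_rot: [-180.0, -0.0, 141.8]
ft_force: [0.6, -0.3, -0.1]
finger_gap: 85.3
time: 1.95
tool_pos: [398.1, 390.6, 259.2]
tcp_rot: [-180.0, 0.0, 93.9]
ft_force: [0.2, -0.4, -0.7]
finger_gap: 85.2
[398.07320658 390.5578966  259.17484835] [-1.79987696e+02  8.07654346e-03  9.42384050e+01] 2.0
```

View pics/w1.png

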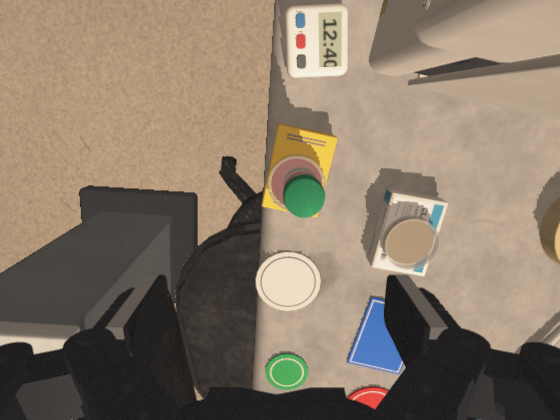

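The wrist view has both piles clear: cap centre (304,196), red dish (297,181), case corners near (279,125), (336,137), (318,217), (263,208). The beige dish is at (409,242) on the pack, the white mat at (289,281) and the green mat at (287,371).

```bash
cat >> h.py <<'E'
def ell(c):
    (x,y),ax,a=cv2.fitEllipse(cv2.convexHull(c)); return (x,y),ax
def zoom(s,roi,f,name):
    x0,y0,x1,y1=roi; cv2.imwrite(f"pics/{name}.png",cv2.resize(s["frame"][y0:y1,x0:x1,::-1],None,fx=f,fy=f,interpolation=cv2.INTER_CUBIC))
E
python3 - <<'E'
from h import *
w=snapshot("wrist"); 
zoom(w,(240,100,460,320),2.7,"w1z")
for n,px,z in (("cap",(304,196),101),("rdish",(297,181),37),("bdish",(409,242),37),("white",(289,281),3),("green",(287,371),3)):
    print(n,onz(w,px,z).round(1))
g=[c for c in blob(w["frame"],(60,150,40),(85,255,255))[:2]]
for c in g: print(ell(c))
for p in [(279,125),(336,137),(318,217),(263,208)]: print(onz(w,p,22).round(1))
print(w["extrinsics"].round(3))
E
```

```text
cap [420.6 388.9 101. ]
rdish [418.3 388.1  37. ]
bdish [542.3 331.5  37. ]
white [422.3 259.3   3. ]
green [430.6 130.8   3. ]Traceback (most recent call last):
  File "<stdin>", line 7, in <module>
  File "h.py", line 23, in ell
    (x,y),ax,a=cv2.fitEllipse(cv2.convexHull(c)); return (x,y),ax
               ~~~~~~~~~~~~~~^^^^^^^^^^^^^^^^^^^
cv2.error: OpenCV(4.12.0) /io/opencv/modules/imgproc/src/shapedescr.cpp:361: error: (-201:Incorrect size of input array) There should be at least 5 points to fit the ellipse in function 'fitEllipseNoDirect'
```

View pics/w1z.png

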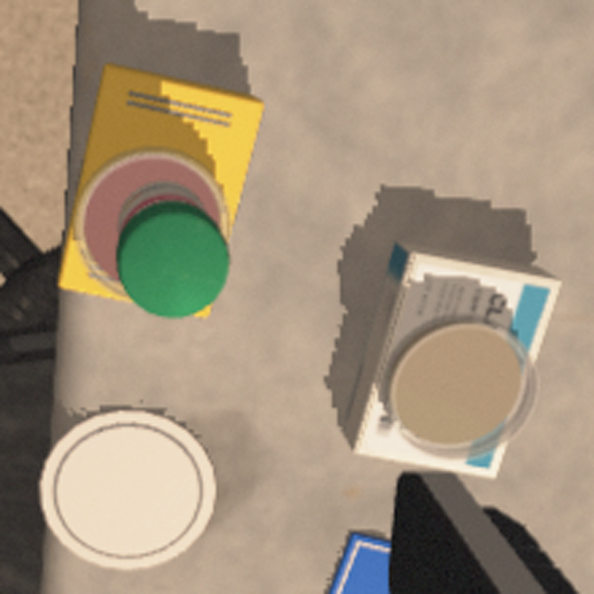

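```bash
python3 - <<'E'
from h import *
import pickle
pickle.dump([snapshot(n) for n in("wrist","top","scene")],open("v1.pkl","wb"))
E
python3 -m creep '{"translation": [[-30,9,10],[-30,9,10],[0,0,0],[0,0,0]], "rotation": [[0,0,0],[0,0,0],[0,0,0],[0,0,0]], "claw": [85,85,85,85]}'
python3 - <<'E'
from h import *
import pickle
w=snapshot("wrist"); pickle.dump(w,open("v2.pkl","wb")); save(w,"w2"); zoom(w,(240,0,460,220),2.7,"w2z"); print(sense()["tool_pos"])
E
```

```text
time: 2.6
tool_pos: [420.4, 331.7, 239.2]
tcp_rot: [-180.0, -0.0, 94.0]
ft_force: [-0.7, 0.0, -0.2]
finger_gap: 85.2
[420.3901622  332.32905767 239.6016343 ]
```

View pics/w2z.png

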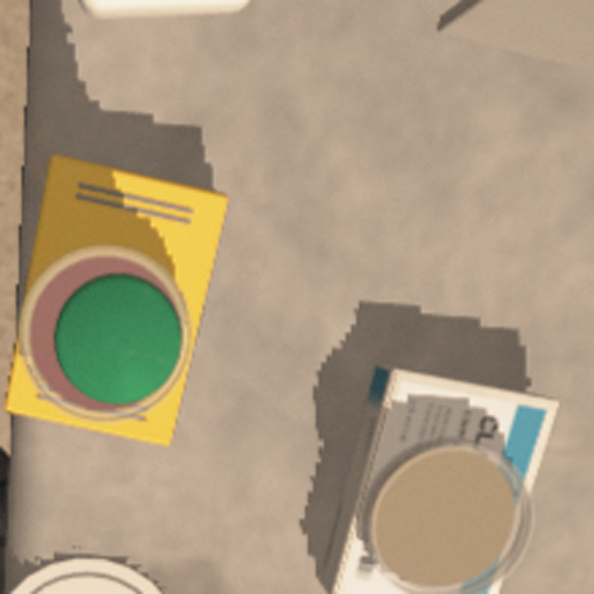

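View pics/w2.png

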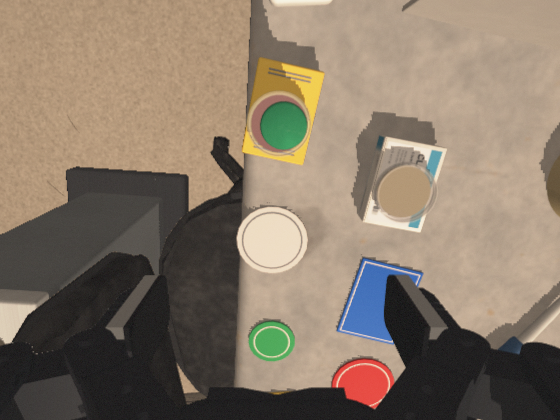

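The second wrist view shows cap centre (284,125), red dish (278,123), case corners (260,57), (324,72), (302,165), (243,153), beige dish (405,191), white mat (272,239) and green mat (271,341). I'll triangulate these.

```bash
python3 - <<'E'
from h import *
import pickle
w1,t,s=pickle.load(open("v1.pkl","rb")); w2=pickle.load(open("v2.pkl","rb"))
A=lambda x,y:(240+x/2.7,100+y/2.7); B=lambda x,y:(240+x/2.7,y/2.7)
for n,a,b in (("cap",A(174,259),B(119.5,338)),("rdish",A(153.5,225),B(104,332.5)),("case c1",A(106,66),B(54,155)),("case c2",A(263,100),B(228,195)),("case c4",A(61,287),B(7,412)),("pack c1",A(413,253),B(390,367)),("pack c2",A(561,282),B(558,400)),("bdish",A(463,390),B(453,515)),("white",(289,281.5),(272,239.5))):
    p,e=tri([(w1,a),(w2,b)]); print(n,p.round(1),np.round(e,1))
for n,c in(("cap top",(180,248.4)),): print(n,tri([(w1,A(174,259)),(w2,B(119.5,338)),(t,c)])[0].round(1))
print("cap@101",onz(w1,A(174,259),101).round(1),onz(w2,B(119.5,338),101).round(1))
print("rdish@37",onz(w1,A(153.5,225),37).round(1),onz(w2,B(104,332.5),37).round(1))
c=np.array([onz(w2,B(*q),22)[:2] for q in((54,155),(228,195),(168,445),(7,412))]);print(c.round(1),c.mean(0),np.linalg.norm(c-np.roll(c,1,0),axis=1).round(1))
print(np.degrees(np.arctan2(*(c[0]-c[3])[::-1])),np.degrees(np.arctan2(*(c[1]-c[2])[::-1])))
for n,lo,hi in (("green",(50,100,40),(90,255,255)),("red",(0,180,90),(6,255,255)),("white",(8,5,190),(25,60,255)),("blue",(105,130,60),(125,255,255))):
    for c in blob(w2["frame"],lo,hi)[:2]:
        if len(c)>15: e=ell(c); print(n,np.round(e[0],1),np.round(e[1],1),onz(w2,e[0],3).round(1))
E
```

```text
cap [421.6 387.4  94.5] [0. 0.]
rdish [418.  385.6  37. ] [0.4 0.4]
case c1 [396.6 441.2  20.7] [0.2 0.2]
case c2 [456.7 433.   18.8] [0.1 0.1]
case c4 [385.1 354.2  20. ] [0.2 0.2]
pack c1 [518.3 380.7  30.4] [0.8 0.8]
pack c2 [579.1 373.3  28.1] [0.1 0.1]
bdish [540.3 334.1  50.5] [0.4 0.4]
white [420.7 264.7  15.7] [1. 1.]
cap top [421.9 386.7  90.3]
cap@101 [421.  389.1 101. ] [421.4 387.8 101. ]
rdish@37 [418.4 385.7  37. ] [417.7 385.4  37. ]
[[396.9 441.1]
 [456.4 432.8]
 [443.9 346.6]
 [385.1 354.4]] [420.59591558 393.73019066] [87.6 60.  87.1 59.3]
82.25022972478916 81.76271135505304
green [283.2 125.2] [45.8 46.6] [422.8 381.9   3. ]
green [271.2 340.6] [39.5 45.1] [427.8 130.5   3. ]
red [363.  383.8] [36.3 47.6] [545.9  76.2   3. ]
red [362.3 381.2] [44.4 59.9] [544.5  80.    3. ]
white [345.3 187.5] [ 77.4 191. ] [492.8 323.    3. ]
white [271.8 241. ] [69.3 69.8] [419.9 257.6   3. ]
blue [379.6 302.4] [70.4 90.1] [549.2 190.7   3. ]
blue [377.2 293.1] [ 69.2 108.4] [544.7 202.5   3. ]
```

```bash
python3 -m creep '{"translation": [[28,2.4,0],[27.5,2.4,0],[0,0,40],[0,0,40],[0,0,40],[0,0,30],[0,0,12],[0,0,5],[0,0,0],[0,0,0]], "rotation": [[0,0,0],[0,0,0],[0,0,0],[0,0,0],[0,0,0],[0,0,0],[0,0,0],[0,0,0],[0,0,0],[0,0,0]], "claw": [85,85,85,85,85,85,85,85,85,85]}'
python3 - <<'E'
from h import *
w=snapshot("wrist"); save(w,"w3"); print(sense()["tool_pos"],sense()["tcp_rot"])
E
```

```text
time: 3.65
tool_pos: [422.4, 388.9, 74.5]
tcp_rot: [179.8, -0.1, 94.1]
ft_force: [0.2, 0.0, 0.6]
finger_gap: 85.0
[422.4869279  388.87267006  74.61916661] [ 1.79828637e+02 -1.17489351e-01  9.40765068e+01]
```

View pics/w3.png

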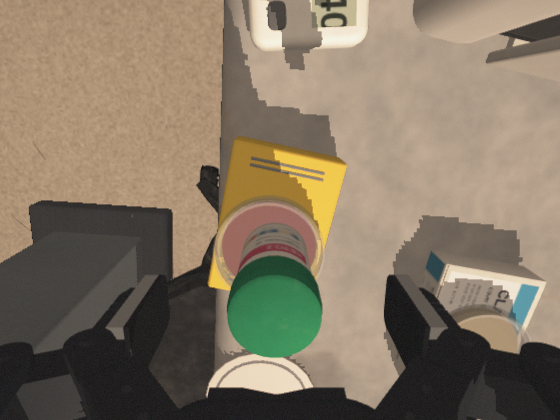

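Cap at (275,307), centred between the fingers at (136) and (416). Checking its position along the jaw width, then I'll close.

```bash
python3 - <<'E'
from h import *
w=snapshot("wrist"); c=blob(w["frame"],(50,100,30),(90,255,255))[0]; e=ell(c); print(e,onz(w,e[0],101),proj(w,sense()["tool_pos"]))
E
python3 -m creep '{"translation": [[0,0,2],[0,0,0],[0,0,0],[0,0,0],[0,0,0],[0,0,0],[0,0,0],[0,0,0]], "rotation": [[0,0,0],[0,0,0],[0,0,0],[0,0,0],[0,0,0],[0,0,0],[0,0,0],[0,0,0]], "claw": [60,45,38,30,30,30,30,30]}' 30
```

```text
((273.9007263183594, 306.862060546875), (95.1282958984375, 101.9326400756836)) [420.294365   391.38601724 101.        ] [278.52241237 279.7015722 ]
time: 4.55
tool_pos: [421.3, 387.9, 70.5]
tcp_rot: [180.0, -0.0, 94.1]
ft_force: [-1.8, 0.0, 3.1]
finger_gap: 33.2
```

```bash
python3 -m creep '{"translation": [[0,0,0],[0,0,0],[0,0,0]], "rotation": [[0,0,0],[0,0,0],[0,0,0]], "claw": [30,30,30]}' 
python3 - <<'E'
from h import *
w=snapshot("wrist"); save(w,"w4"); s=sense();print(s["tool_pos"],s["ft_force"],s["wrist_torque"])
E
```

```text
time: 4.85
tool_pos: [421.3, 387.9, 70.5]
tcp_rot: [180.0, -0.0, 94.1]
ft_force: [-1.4, -1.1, 6.1]
finger_gap: 33.2
[421.31149861 387.84650477  70.49295113] [-0.47516906  0.3147258   4.71877051] [-0.10354786  0.30624288  0.04594798]
```

View pics/w4.png

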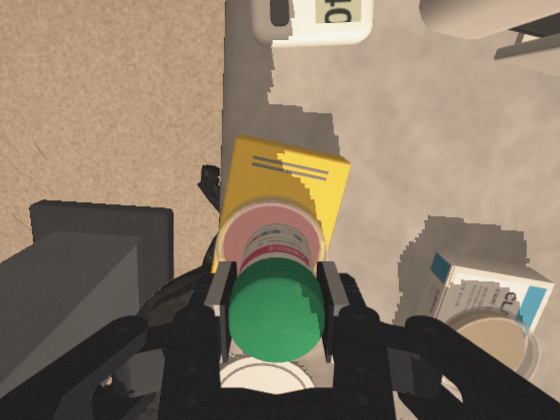

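The cap sits between the pads at (275,310). Lifting.

```bash
python3 -m creep '{"translation": [[0,0,-5],[0,0,-10],[0,0,-20],[0,0,-30],[0,0,-30],[0,0,0],[0,0,0]], "rotation": [[0,0,0],[0,0,0],[0,0,0],[0,0,0],[0,0,0],[0,0,0],[0,0,0]], "claw": [30,30,30,30,30,30,30]}' 
python3 - <<'E'
from h import *
w=snapshot("wrist"); save(w,"w5"); s=sense();print(s["tool_pos"],s["tcp_rot"],s["ft_force"],s["wrist_torque"])
E
```

```text
time: 5.6
tool_pos: [421.9, 388.2, 166.7]
tcp_rot: [179.9, -0.1, 94.1]
ft_force: [-0.4, 0.1, -0.8]
finger_gap: 33.3
[421.11889994 387.64827103 165.24374454] [1.79996270e+02 1.93764634e-03 9.40691622e+01] [ 0.51085522  0.87646133 -0.99003141] [ 0.04304884 -0.01180131 -0.02334479]
```

View pics/w5.png

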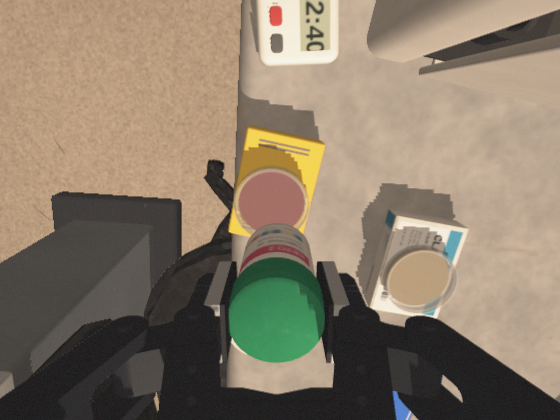

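The pot hangs clear and the red dish is visible at (272,200). Carrying the pot to the green mat.

```bash
python3 -m creep '{"translation": [[-25,-1,0],[-43,-2,5],[-43,-2,10],[-43,-2,10],[-43,-2,10],[-40,-2,10],[-20,-1,0],[0,0,0],[0,0,0]], "rotation": [[0,0,0],[0,0,0],[0,0,0],[0,0,0],[0,0,0],[0,0,0],[0,0,0],[0,0,0],[0,0,0]], "claw": [30,30,30,30,30,30,30,30,30]}' 
python3 - <<'E'
from h import *
w=snapshot("wrist"); save(w,"w6"); s=sense();print(s["tool_pos"],s["tcp_rot"],s["ft_force"],s["wrist_torque"])
for c in blob(w["frame"],(50,100,30),(90,255,255))[:2]: e=ell(c); print(e,onz(w,e[0],s["tool_pos"][2]+30.5),onz(w,e[0],3))
E
```

```text
time: 6.55
tool_pos: [426.8, 130.4, 119.4]
tcp_rot: [-179.9, -0.0, 94.0]
ft_force: [-0.2, -0.0, -0.3]
finger_gap: 33.4
[427.05960358 130.95616097 119.7114236 ] [-1.79938970e+02 -1.57162179e-02  9.40498713e+01] [-0.42765999  0.34752897 -0.63470277] [ 0.06631985 -0.01281288  0.02710987]
((276.0170593261719, 310.40081787109375), (99.33367919921875, 105.04383850097656)) [425.45128136 134.28527889 150.2114236 ] [431.59416201  44.0019874    3.        ]
((278.73736572265625, 206.84275817871094), (51.154483795166016, 53.50947952270508)) [423.71366812 171.32633851 150.2114236 ] [427.57916748 129.59045355   3.        ]
```

View pics/w6.png

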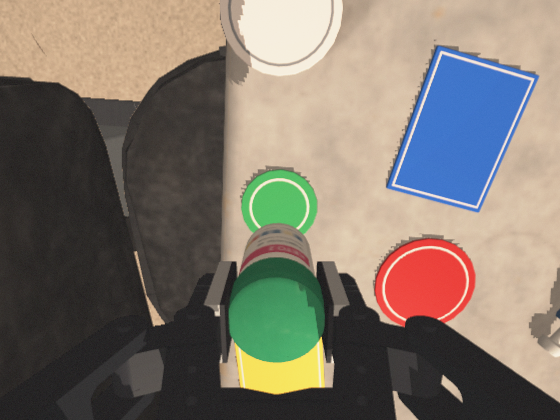

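The view shows the green mat at (279,207) and the cap at (276,310). Lowering.

```bash
python3 -m creep '{"translation": [[-3.3,0.7,10],[0,0,25],[0,0,25],[0,0,12],[0,0,6],[0,0,3],[0,0,0],[0,0,0]], "rotation": [[0,0,0],[0,0,0],[0,0,0],[0,0,0],[0,0,0],[0,0,0],[0,0,0],[0,0,0]], "claw": [30,30,30,30,30,30,30,30]}' 
```

```text
time: 7.4
tool_pos: [429.3, 127.5, 40.3]
tcp_rot: [179.9, -0.0, 94.1]
ft_force: [0.3, 0.1, 0.3]
finger_gap: 33.5
```

```bash
python3 -m creep '{"translation": [[0,0,1],[0,0,1],[0,0,0],[0,0,0]], "rotation": [[0,0,0],[0,0,0],[0,0,0],[0,0,0]], "claw": [30,30,30,30]}' ; python3 - <<'E'
from h import *
for i in range(3): s=sense();print(s["tool_pos"],s["ft_force"])
E
```

```text
time: 7.8
tool_pos: [428.5, 127.3, 37.4]
tcp_rot: [180.0, -0.0, 94.1]
ft_force: [0.2, 0.7, -0.7]
finger_gap: 33.6
[428.45201666 127.29166623  37.39801705] [ 0.21137333  0.70478111 -0.71638937]
[428.45201666 127.29166623  37.39801705] [ 0.21137333  0.70478111 -0.71638937]
[428.45201666 127.29166623  37.39801705] [ 0.21137333  0.70478111 -0.71638937]
```

```bash
python3 -m creep '{"translation": [[0,0,0.6],[0,0,0],[0,0,0]], "rotation": [[0,0,0],[0,0,0],[0,0,0]], "claw": [30,30,30]}'; python3 -m creep '{"translation": [[0,0,0.6],[0,0,0],[0,0,0]], "rotation": [[0,0,0],[0,0,0],[0,0,0]], "claw": [30,30,30]}' 
```

```text
time: 8.1
tool_pos: [428.6, 127.3, 36.9]
tcp_rot: [180.0, 0.0, 94.1]
ft_force: [-1.0, -0.9, 2.7]
finger_gap: 33.4
time: 8.4
tool_pos: [428.8, 127.4, 36.8]
tcp_rot: [180.0, -0.0, 94.1]
ft_force: [-3.0, -0.8, 8.7]
finger_gap: 33.5
```

Contact at 8.7 N. Releasing and rising.

```bash
python3 -m creep '{"translation": [[0,0,0],[0,0,0],[0,0,0],[0,0,0],[0,0,-15],[0,0,-30],[0,0,-45],[0,0,-45],[0,0,-10],[0,0,0]], "rotation": [[0,0,0],[0,0,0],[0,0,0],[0,0,0],[0,0,0],[0,0,0],[0,0,0],[0,0,0],[0,0,0],[0,0,0]], "claw": [40,50,65,80,85,85,85,85,85,85]}'
python3 - <<'E'
from h import *
w=snapshot("wrist"); save(w,"w7"); s=sense();print(s["tool_pos"],s["tcp_rot"])
for c in blob(w["frame"],(50,100,30),(90,255,255))[:2]: e=ell(c); print(e,onz(w,e[0],67),onz(w,e[0],3))
E
```

```text
time: 9.4
tool_pos: [430.1, 127.6, 183.6]
tcp_rot: [179.7, -0.0, 94.1]
ft_force: [-0.3, -0.1, -0.8]
finger_gap: 84.7
[428.82050562 127.38132206 181.31676222] [ 1.79917322e+02 -8.38885910e-03  9.40685883e+01]
((273.42767333984375, 189.79881286621094), (61.19502258300781, 74.93854522705078)) [426.86608945 139.30982882  67.        ] [427.82910786 124.28720626   3.        ]
```

View pics/w7.png

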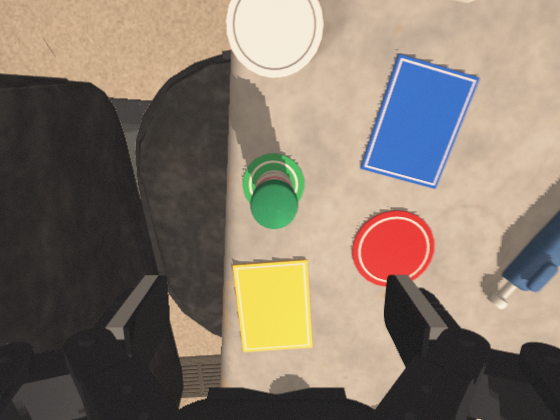

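The pot stands on the green mat (cap at (274,204)). The red mat is at (393,248), the yellow mat corners at (234,262), (307,257), (312,348), (242,353) and the blue mat corners at (400,55), (478,78), (436,187), (362,170).

```bash
python3 - <<'E'
from h import *
import pickle
w=snapshot("wrist"); pickle.dump(w,open("v7.pkl","wb"));
print("cap",onz(w,(274,204),67).round(1),"ctr green expect px",proj(w,(427.8,129.4,3)))
for n,lo,hi in (("red",(0,150,60),(8,255,255)),("yellow",(20,100,100),(35,255,255)),("blue",(100,110,50),(125,255,255)),("white",(5,5,190),(30,60,255))):
    for c in blob(w["frame"],lo,hi)[:1]:
        (cx,cy),(a,b),an=cv2.minAreaRect(c); bx=cv2.boxPoints(((cx,cy),(a,b),an))
        q=np.array([onz(w,p,3)[:2] for p in bx]); d=np.roll(q,-1,0)-q
        print(n,"ell",onz(w,ell(c)[0],3).round(1),"rect",q.mean(0).round(1),np.linalg.norm(d,axis=1).round(1),np.degrees(np.arctan2(d[:,1],d[:,0])).round(1))
def quad(n,P):
    q=np.array([onz(w,p,3)[:2] for p in P]); d=np.roll(q,-1,0)-q
    print(n,q.mean(0).round(1),np.linalg.norm(d,axis=1).round(1),np.degrees(np.arctan2(d[:,1],d[:,0])).round(1))
quad("blue",[(400,54),(478,78),(436,187),(362,170)]); quad("yel",[(233.5,262),(307,257.5),(312,348.5),(242,353)])
zoom(w,(220,40,490,370),1.8,"w7z")
E
```

```text
cap [426.3 129.1  67. ] ctr green expect px [276.0107071  184.54934723]
red ell [544.8  74.8   3. ] rect [544.6  75.2] [60.1 59.1 63.  59.4] [  13.8  -70.9 -165.8  106.3]
yellow ell [436.9   9.5   3. ] rect [435.8   5.1] [71.1 97.7 76.9 98.2] [   8.5  -80.7 -171.2   96. ]
blue ell [546.7 195.6   3. ] rect [548.2 189.5] [ 98.9  71.1 101.5  77.9] [ 79.1 -12.7 -97.1 165.7]
white ell [525.4 138.3   3. ] rect [540.1  87.9] [256.6 400.7 357.1 390.7] [   4.1  -73.5 -176.    92. ]
blue [544.6 189.7] [68.2 94.3 68.6 97.3] [ -11.4 -100.1  171.2   79.6]
yel [434.3   6.6] [ 69.5 100.9  71.7 101.5] [   7.9  -81.6 -171.7   97.1]
```

View pics/w7z.png

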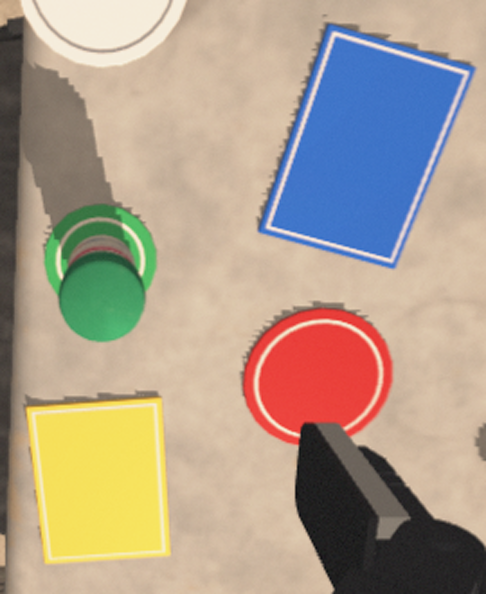

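```bash
python3 -m creep '{"translation": [[30,1,0],[45,1,5],[45,1,5],[45,1.5,10],[45,1.5,5],[33,1,5],[16,0.5,0],[0,0,0],[0,0,0],[0,0,0]], "rotation": [[0,0,0],[0,0,0],[0,0,0],[0,0,0],[0,0,0],[0,0,0],[0,0,0.11],[0,0,0.1],[0,0,0],[0,0,0]], "claw": [85,85,85,85,85,85,85,85,85,85]}'
python3 - <<'E'
from h import *
import pickle
w=snapshot("wrist"); save(w,"w8"); s=sense();print(s["tool_pos"],s["tcp_rot"]);pickle.dump(w,open("v8.pkl","wb"))
zoom(w,(220,100,480,360),2.2,"w8z")
E
```

```text
time: 10.5
tool_pos: [416.5, 385.3, 148.9]
tcp_rot: [-179.9, 0.1, 82.2]
ft_force: [0.9, -0.7, -0.5]
finger_gap: 85.3
[416.88750295 385.27578024 149.50056079] [-1.79900683e+02  1.07933547e-01  8.21690863e+01]
```

View pics/w8z.png

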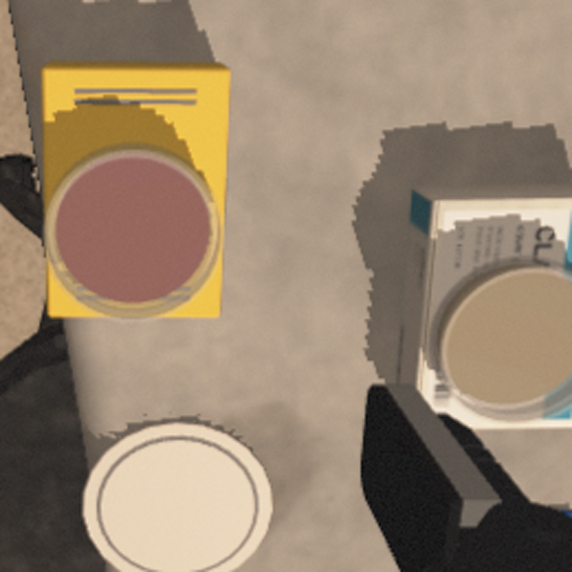

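The dish centre is at px (280,204) and the case edges run straight up the image, so the tool is aligned with the case.

```bash
python3 - <<'E'
from h import *
import pickle
w=pickle.load(open("v8.pkl","rb")); Z=lambda x,y:(220+x/2.2,100+y/2.2)
print("dish37",onz(w,Z(133,230),37)," agar@30",onz(w,Z(133,229.5),32))
q=np.array([onz(w,Z(*p),22)[:2] for p in((42,67),(230,67),(220,317),(50,316))]);d=np.roll(q,-1,0)-q
print(q.mean(0),np.linalg.norm(d,axis=1),np.degrees(np.arctan2(d[:,1],d[:,0])))
print("white",onz(w,Z(178,500),3))
T=sense(); Rm=R.from_euler("xyz",T["tcp_rot"],degrees=True).as_matrix(); print(Rm.round(4))
def go(p): return (Rm.T@(np.array(p)-T["tool_pos"])).round(2)
print(go((417.5,386,20)))
E
```

```text
dish37 [418.54000372 386.64655202  37.        ]  agar@30 [418.42418756 385.41958719  32.        ]
[420.4739491  393.75540148] [61.0593253  87.10013531 60.46179642 86.74735103] [ -7.74766388 -97.93342467 171.91791092  82.46116291]
white [420.73645718 260.91726437   3.        ]
[[ 0.1362  0.9907 -0.002 ]
 [ 0.9907 -0.1363 -0.0016]
 [-0.0019 -0.0017 -1.    ]]
[  1.04   0.73 129.5 ]
```

```bash
python3 -m creep '{"translation": [[1,1.3,20],[0,0,40],[0,0,40],[0,0,18],[0,0,8],[0,0,2],[0,0,0],[0,0,0]], "rotation": [[0,0,0],[0,0,0],[0,0,0],[0,0,0],[0,0,0],[0,0,0],[0,0,0],[0,0,0]], "claw": [85,85,85,85,85,85,85,85]}'
python3 - <<'E'
from h import *
w=snapshot("wrist"); save(w,"w9"); s=sense();print(s["tool_pos"],s["tcp_rot"],s["ft_force"])
E
```

```text
time: 11.35
tool_pos: [420.1, 387.8, 24.9]
tcp_rot: [179.9, -0.1, 82.0]
ft_force: [0.2, 1.1, -0.6]
finger_gap: 85.1
[420.04265735 387.80910283  24.86305646] [ 1.79885170e+02 -1.18900647e-01  8.20478176e+01] [-0.08882983  0.42126788 -0.01069151]
```

View pics/w9.png

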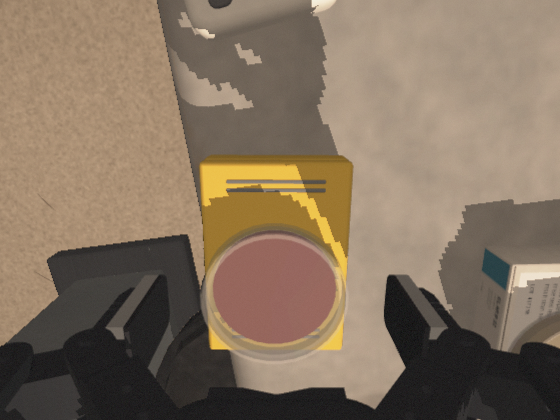

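Dish at (274,294), between the fingers (mid about 276). Letting the arm settle, then closing.

```bash
python3 -m creep '{"translation": [[0,0,0],[0,0,0],[0,0,0]], "rotation": [[0,0,0],[0,0,0],[0,0,0]], "claw": [80,75,72]}'
```

```text
time: 11.7
tool_pos: [419.1, 387.2, 23.5]
tcp_rot: [180.0, -0.0, 82.0]
ft_force: [-0.6, -0.7, 0.0]
finger_gap: 72.3
```

```bash
python3 -m creep '{"translation": [[-1,-0.8,2],[0,0,0],[0,0,0],[0,0,0],[0,0,0],[0,0,0],[0,0,0],[0,0,0]], "rotation": [[0,0,0],[0,0,0],[0,0,0],[0,0,0],[0,0,0],[0,0,0],[0,0,0],[0,0,0]], "claw": [68,64,61,58,54,54,54,54]}' 30
python3 - <<'E'
from h import *
w=snapshot("wrist"); save(w,"w10"); s=sense();print(s["tool_pos"],s["tcp_rot"],s["ft_force"])
E
```

```text
time: 12.5
tool_pos: [418.1, 386.2, 21.3]
tcp_rot: [180.0, -0.0, 82.0]
ft_force: [0.2, 0.1, 4.3]
finger_gap: 57.9
[418.10970178 386.23743103  21.29887072] [ 1.79989143e+02 -1.48321323e-02  8.20354055e+01] [-1.58324858 -0.78402315  3.35848946]
```

View pics/w10.png

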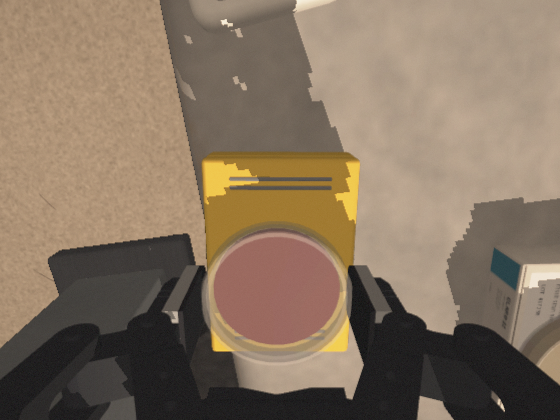

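The pads hold the dish at (277,292), gap 57.9. Lifting.

```bash
python3 -m creep '{"translation": [[0,0,-2],[0,0,-4],[0,0,-10],[0,0,-20],[0,0,-30],[0,0,-25],[0,0,0]], "rotation": [[0,0,0],[0,0,0],[0,0,0],[0,0,0],[0,0,0],[0,0,0],[0,0,0]], "claw": [54,54,54,54,54,54,54]}'
python3 - <<'E'
from h import *
w=snapshot("wrist"); save(w,"w11"); s=sense();print(s["tool_pos"],s["tcp_rot"],s["ft_force"])
E
```

```text
time: 13.25
tool_pos: [420.6, 388.1, 117.8]
tcp_rot: [179.7, -0.3, 82.0]
ft_force: [0.8, 0.8, -0.2]
finger_gap: 57.9
[419.65987217 387.3893367  115.38736352] [179.77755098  -0.22599947  82.03558846] [-0.19937707  0.30065006  0.23387195]
```

View pics/w11.png

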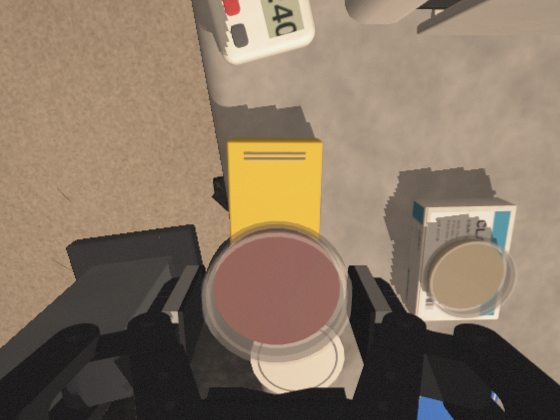

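```bash
python3 -m creep '{"translation": [[-20,11.5,0],[-38,22,4],[-40,23,5],[-40,23,5],[-40,23,5],[-40,23,5],[-40,23,5],[-21,12,1],[-12,7,0],[0,0,0]], "rotation": [[0,0,0],[0,0,0],[0,0,0],[0,0,0],[0,0,0],[0,0,0],[0,0,0],[0,0,0],[0,0,0],[0,0,0]], "claw": [54,54,54,54,54,54,54,54,54,54]}'
python3 -m creep '{"translation": [[0,0,0],[0,0,0]], "rotation": [[0,0,0],[0,0,0]], "claw": [54,54]}'
python3 - <<'E'
from h import *
w=snapshot("wrist"); save(w,"w12"); s=sense();print(s["tool_pos"],s["tcp_rot"],s["ft_force"])
E
```

```text
time: 14.3
tool_pos: [543.6, 73.5, 81.6]
tcp_rot: [-179.9, 0.0, 81.9]
ft_force: [0.2, 0.7, -0.5]
finger_gap: 57.9
time: 14.5
tool_pos: [543.0, 76.2, 82.0]
tcp_rot: [-180.0, -0.0, 82.1]
ft_force: [0.1, -0.8, -0.3]
finger_gap: 58.3
[543.13568926  76.14952352  82.06443841] [-1.79986429e+02 -1.42093266e-02  8.21372221e+01] [ 0.00572056  1.09486423 -0.45419924]
```

View pics/w12.png

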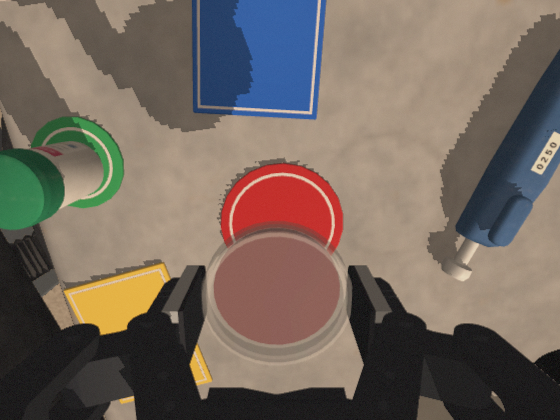

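The red mat is at about (282,224), half hidden by the held dish at (277,290). I'll fit a circle to the mat's free arc.

```bash
cat >> h.py <<'E'
from scipy.optimize import least_squares
def circ(w,pts,z,r):
    q=np.array([onz(w,p,z)[:2] for p in pts]); f=lambda c:np.hypot(*(q-c).T)-r
    s=least_squares(f,q.mean(0),loss="soft_l1"); return s.x.round(1),np.abs(s.fun).mean().round(2)
def tool(p):
    T=sense(); Rm=R.from_euler("xyz",T["tcp_rot"],degrees=True).as_matrix(); return (Rm.T@(np.array(p)-T["tool_pos"])).round(2)
E
python3 - <<'E'
from h import *
w=snapshot("wrist")
c=blob(w["frame"],(0,150,60),(8,255,255))[0].reshape(-1,2)
pts=[p for p in c if p[1]<222 and p[1]>150 ]; pts=[p for p in pts if p[1]<215]
print(len(pts),circ(w,pts,3,39))
# in-hand dish: rim by eye
s=sense()
print(circ(w,[(203,290),(351,290),(277,222),(222,247),(332,247)],s["tool_pos"][2]+15.7,29.75),s["tool_pos"])
E
```

```text
119 (array([543.8,  64.6]), np.float64(1.54))
(array([542.3,  76.2]), np.float64(0.85)) [543.19172966  76.05180832  82.11907812]
```

```bash
python3 - <<'E'
from h import *
w=snapshot("wrist")
f=np.ascontiguousarray(w["frame"])
for (cx,cy),col in (((544.8,74.8),(0,255,0)),((543.8,64.6),(0,0,255))):
    P=np.array([proj(w,(cx+39*np.cos(a),cy+39*np.sin(a),3)) for a in np.linspace(0,6.28,60)]); cv2.polylines(f,[P.astype(np.int32)],True,col,1)
print(len(blob(w["frame"],(0,150,60),(8,255,255))),[ (cv2.contourArea(c),cv2.boundingRect(c)) for c in blob(w["frame"],(0,150,60),(8,255,255))[:3]])
w["frame"]=f; zoom(w,(180,130,380,380),2.4,"w12z")
E
```

```text
2 [(4127.5, (232, 176, 99, 67)), (1597.5, (221, 163, 122, 88))]
```

View pics/w12z.png

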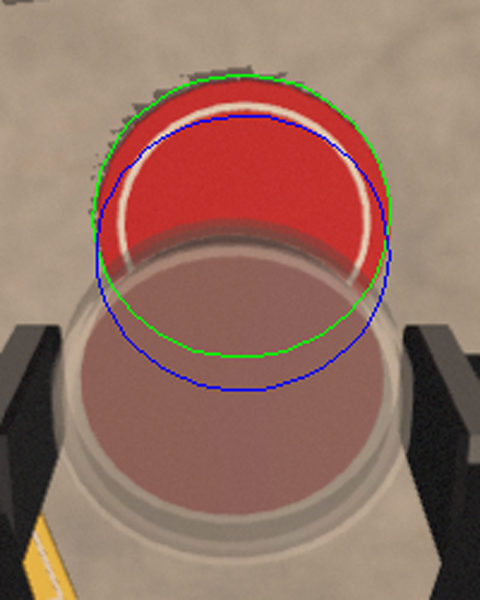

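The projected circle at (544.8, 74.8) matches the mat in the image. Lowering the dish there.

```bash
python3 -m creep '{"translation": [[-1.2,2.4,10],[0,0,25],[0,0,22],[0,0,12],[0,0,5],[0,0,2],[0,0,0],[0,0,0],[0,0,0]], "rotation": [[0,0,0],[0,0,0],[0,0,0],[0,0,0],[0,0,0],[0,0,0],[0,0,0],[0,0,0],[0,0,0]], "claw": [54,54,54,54,54,54,54,54,54]}'
```

```text
time: 15.55
tool_pos: [546.6, 73.2, 7.1]
tcp_rot: [179.9, -0.0, 82.0]
ft_force: [-0.4, 0.2, -0.9]
finger_gap: 57.8
```

```bash
python3 -m creep '{"translation": [[0,0,2],[0,0,0],[0,0,0],[0,0,0]], "rotation": [[0,0,0],[0,0,0],[0,0,0],[0,0,0]], "claw": [54,54,54,54]}';python3 -m creep '{"translation": [[0,0,1],[0,0,0],[0,0,0]], "rotation": [[0,0,0],[0,0,0],[0,0,0]], "claw": [54,54,54]}'
```

```text
time: 15.95
tool_pos: [545.8, 73.2, 4.1]
tcp_rot: [-180.0, 0.0, 82.0]
ft_force: [-0.1, 0.3, -0.1]
finger_gap: 57.9
time: 16.25
tool_pos: [545.7, 73.2, 3.0]
tcp_rot: [-180.0, 0.0, 82.0]
ft_force: [-0.1, 0.0, -0.3]
finger_gap: 58.0
```

```bash
python3 -m creep '{"translation": [[1.3,-0.5,0.6],[0,0,0],[0,0,0]], "rotation": [[0,0,0],[0,0,0],[0,0,0]], "claw": [54,54,54]}';python3 -m creep '{"translation": [[0,0,0.7],[0,0,0],[0,0,0]], "rotation": [[0,0,0],[0,0,0],[0,0,0]], "claw": [54,54,54]}'
```

```text
time: 16.55
tool_pos: [545.4, 74.6, 2.5]
tcp_rot: [-180.0, 0.0, 82.0]
ft_force: [0.7, -0.2, 0.1]
finger_gap: 57.8
time: 16.85
tool_pos: [545.6, 74.6, 2.3]
tcp_rot: [180.0, -0.0, 82.0]
ft_force: [-3.1, -0.7, 4.2]
finger_gap: 58.0
```

```bash
python3 -m creep '{"translation": [[0,0,0],[0,0,0],[0,0,0],[0,0,0],[0,0,-15],[0,0,-30],[0,0,-45],[0,0,-40],[0,0,-10],[0,0,0]], "rotation": [[0,0,0],[0,0,0],[0,0,0],[0,0,0],[0,0,0],[0,0,0],[0,0,0],[0,0,0],[0,0,0],[0,0,0]], "claw": [62,66,75,82,85,85,85,85,85,85]}'
python3 - <<'E'
from h import *
import pickle
w=snapshot("wrist"); save(w,"w13"); s=sense();print(s["tool_pos"],s["tcp_rot"]);pickle.dump(w,open("v13.pkl","wb"))
zoom(w,(180,120,380,370),2.4,"w13z")
E
```

```text
time: 17.85
tool_pos: [547.6, 74.6, 145.6]
tcp_rot: [179.7, -0.1, 82.0]
ft_force: [-0.0, -0.6, -0.4]
finger_gap: 85.4
[546.10127502  74.58017119 143.03678792] [ 1.79867712e+02 -2.33488158e-02  8.20354761e+01]
```

View pics/w13.png

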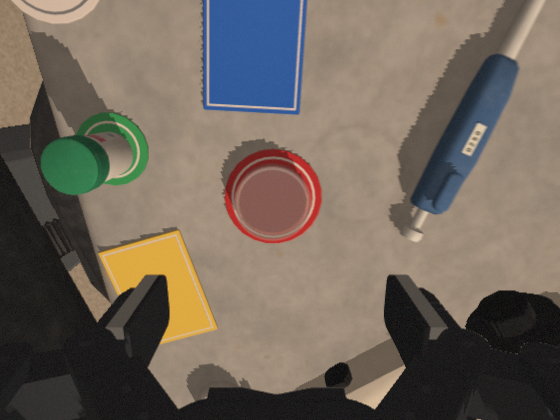

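The red dish sits at (273,203) within its mat. Moving on to the beige dish.

```bash
python3 -m creep '{"translation": [[20,-3,0],[40,-6.5,-5],[45,-7,0],[45,-7,0],[45,-7,0],[35,-6,0],[17,-3,0],[8,-1.2,0],[0,0,0],[0,0,0]], "rotation": [[0,0,0],[0,0,0],[0,0,0],[0,0,0],[0,0,0],[0,0,0],[0,0,0],[0,0,0],[0,0,0],[0,0,0]], "claw": [85,85,85,85,85,85,85,85,85,85]}'
python3 - <<'E'
from h import *
import pickle
w=snapshot("wrist"); save(w,"w14"); s=sense();print(s["tool_pos"],s["tcp_rot"]);pickle.dump(w,open("v14.pkl","wb"))
zoom(w,(180,100,400,360),2.3,"w14z")
w=pickle.load(open("v13.pkl","rb"))
P=np.array([(232.5,200),(312.5,200),(273,163),(273,240.5)])
print("red dish?",circ(w,P,18,29.75))
E
```

```text
time: 18.9
tool_pos: [540.5, 331.3, 146.1]
tcp_rot: [-180.0, 0.1, 82.0]
ft_force: [0.2, 0.2, -1.0]
finger_gap: 85.1
[540.70979811 331.11632664 146.37749666] [-1.79972822e+02  5.05447179e-02  8.19532268e+01]
red dish? (array([544.5,  74.1]), np.float64(0.63))
```

View pics/w14z.png

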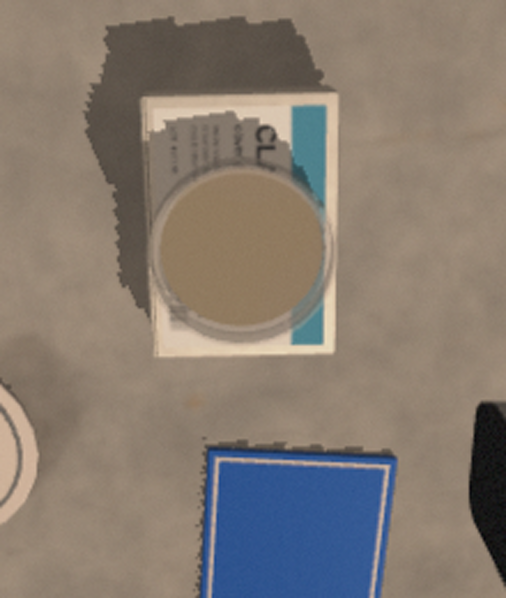

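View pics/w13z.png

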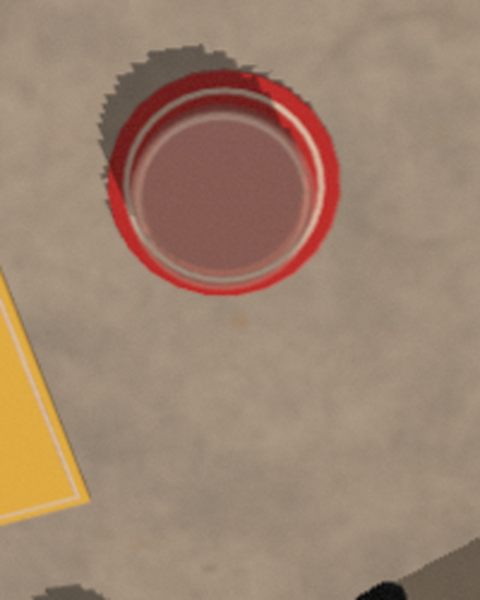

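```bash
python3 - <<'E'
from h import *
import pickle
w=pickle.load(open("v13.pkl","rb")); Z=lambda x,y:(180+x/2.4,120+y/2.4)
print("red dish",onz(w,Z(223,194),18)," mat",circ(w,[Z(105,188),Z(341,188),Z(222,70),Z(222,297)],3,39))
w=pickle.load(open("v14.pkl","rb")); Z=lambda x,y:(180+x/2.3,100+y/2.3)
w2=pickle.load(open("v2.pkl","rb"))
print("bdish",onz(w,Z(242,248),37), circ(w,[Z(150,248),Z(335,248),Z(242,157)],37,29.75),"agar",onz(w,Z(242,248),33), tri([(w,Z(242,248)),(w2,(405,191))]))
q=np.array([onz(w,Z(*p),22)[:2] for p in((141,96),(338,94),(335,353),(155,356))]);d=np.roll(q,-1,0)-q
print(q.mean(0),np.linalg.norm(d,axis=1),np.degrees(np.arctan2(d[:,1],d[:,0])))
print(tool((541,333,20)))
E
```

```text
red dish [544.99446176  75.63744275  18.        ]  mat (array([544.7,  73.8]), np.float64(0.17))
bdish [545.78838884 330.67102291  37.        ] (array([545.7, 329.1]), np.float64(0.82)) agar [545.72809098 329.5125958   33.        ] (array([545.63167658, 329.25502442,  30.86461822]), [np.float64(0.35277343252398913), np.float64(0.35277343252399285)])
[546.44352596 332.1322852 ] [61.07152722 86.78358475 61.09817956 87.27015967] [ -7.39825798 -96.38638409 173.05851464  83.59174771]
[2.0200e+00 8.0000e-02 1.2638e+02]
```

Beige dish at px (285,208): (545.7, 330), pack centre (546.4, 332.1), long axis at 83°. Descending.

```bash
python3 -m creep '{"translation": [[-0.4,5,20],[0,0,40],[0,0,36],[0,0,18],[0,0,8],[0,0,3],[0,0,0],[0,0,0],[0,0,0],[0,0,0]], "rotation": [[0,0,0],[0,0,0],[0,0,0],[0,0,0],[0,0,0],[0,0,0],[0,0,0],[0,0,0],[0,0,0],[0,0,0]], "claw": [85,85,85,85,85,85,85,80,75,72]}'
python3 - <<'E'
from h import *
w=snapshot("wrist"); save(w,"w15"); s=sense();print(s["tool_pos"],s["tcp_rot"],s["ft_force"])
E
```

```text
time: 19.95
tool_pos: [546.1, 332.0, 22.9]
tcp_rot: [179.9, -0.1, 82.0]
ft_force: [-0.1, -0.1, 0.1]
finger_gap: 71.7
[545.84059686 331.95788124  22.62998814] [ 1.79938835e+02 -4.10607428e-02  8.20457417e+01] [-0.294568    0.11950643 -0.34357475]
```

View pics/w15.png

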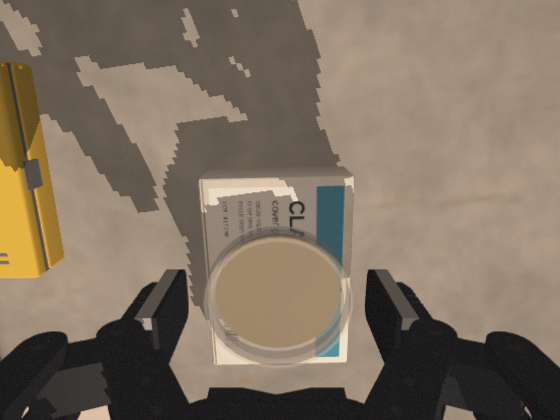

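Dish centre is at (278,296) with the fingers either side of it. Small shift, then close.

```bash
python3 -m creep '{"translation": [[-1.7,0,1],[0,0,0],[0,0,0],[0,0,0],[0,0,0],[0,0,0],[0,0,0],[0,0,0]], "rotation": [[0,0,0],[0,0,0],[0,0,0],[0,0,0],[0,0,0],[0,0,0],[0,0,0],[0,0,0]], "claw": [68,64,61,58,54,54,54,54]}' 30
python3 -m creep '{"translation": [[0,0,-2],[0,0,-4],[0,0,-10],[0,0,-20],[0,0,-30],[0,0,-25],[0,0,0]], "rotation": [[0,0,0],[0,0,0],[0,0,0],[0,0,0],[0,0,0],[0,0,0],[0,0,0]], "claw": [54,54,54,54,54,54,54]}'
python3 - <<'E'
from h import *
import pickle
w=snapshot("wrist"); save(w,"w16"); s=sense();print(s["tool_pos"],s["tcp_rot"],s["ft_force"]);pickle.dump(w,open("v16.pkl","wb"))
E
```

```text
time: 20.8
tool_pos: [545.3, 330.1, 21.1]
tcp_rot: [180.0, -0.0, 82.0]
ft_force: [0.0, 0.5, 5.0]
finger_gap: 58.1
time: 21.5
tool_pos: [548.1, 331.5, 117.9]
tcp_rot: [179.6, -0.3, 82.0]
ft_force: [1.8, -0.4, -0.5]
finger_gap: 57.6
[547.02771878 330.92264099 115.41669468] [179.73070852  -0.18605409  82.03744362] [ 0.75524877 -0.00552518 -0.89099481]
```

View pics/w16.png

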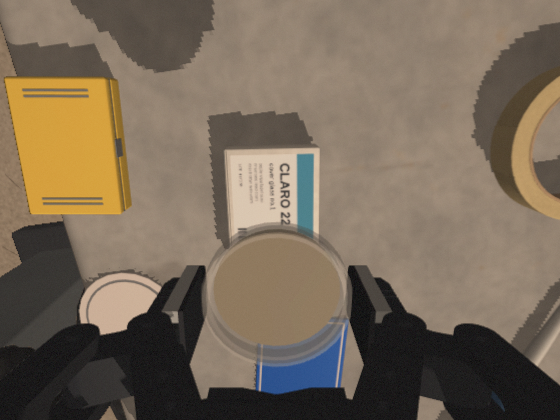

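The dish is held at (277,292). Carrying it to the white mat.

```bash
python3 -m creep '{"translation": [[-10,-13,0],[-25,-32,6],[-28,-37,9],[-16,-21,9],[-8.5,-11,6],[0,0,0],[0,0,0],[0,0,0]], "rotation": [[0,0,0],[0,0,0],[0,0,0],[0,0,0],[0,0,0],[0,0,0],[0,0,0],[0,0,0]], "claw": [54,54,54,54,54,54,54,54]}'
python3 - <<'E'
from h import *
import pickle
w=snapshot("wrist"); s=sense();print(s["tool_pos"],s["tcp_rot"],s["ft_force"]);pickle.dump(w,open("v17.pkl","wb"))
f=np.ascontiguousarray(w["frame"])
for (cx,cy),col in (((420.5,259),(0,255,0)),):
    P=np.array([proj(w,(cx+39*np.cos(a),cy+39*np.sin(a),3)) for a in np.linspace(0,6.28,60)]); cv2.polylines(f,[P.astype(np.int32)],True,col,1)
w["frame"]=f; zoom(w,(180,120,380,370),2.4,"w17z")
E
```

```text
time: 22.35
tool_pos: [421.2, 259.6, 82.4]
tcp_rot: [179.9, -0.0, 82.0]
ft_force: [-0.4, 0.6, -0.1]
finger_gap: 58.2
[421.29029765 259.65234255  82.41254425] [ 1.79938782e+02 -4.16747521e-02  8.20337029e+01] [-0.7015731  -0.5118194   0.30051148]
```

View pics/w17z.png

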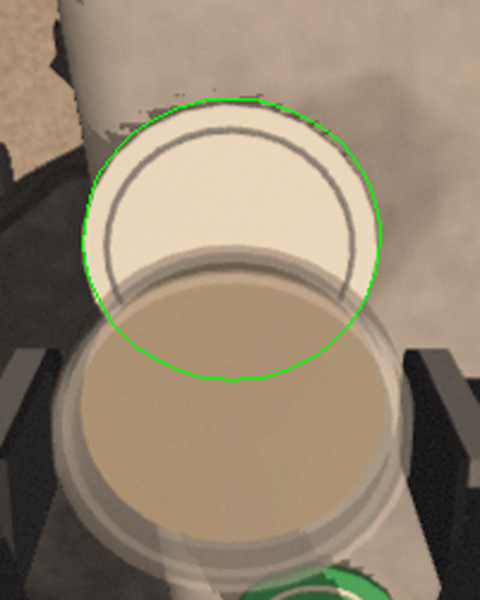

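The overlay is about 2 mm too far in +y, so the mat is at about (420.1, 257.3). Lowering.

```bash
python3 -m creep '{"translation": [[-2.4,-0.8,10],[0,0,25],[0,0,22],[0,0,12],[0,0,6],[0,0,2.5],[0,0,0],[0,0,0],[0,0,0],[0,0,0]], "rotation": [[0,0,0],[0,0,0],[0,0,0],[0,0,0],[0,0,0],[0,0,0],[0,0,0],[0,0,0],[0,0,0],[0,0,0]], "claw": [54,54,54,54,54,54,54,54,54,54]}'
```

```text
time: 23.4
tool_pos: [419.5, 257.1, 5.0]
tcp_rot: [179.9, -0.0, 82.0]
ft_force: [-0.3, -0.7, -0.3]
finger_gap: 57.4
```

```bash
python3 -m creep '{"translation": [[0.2,0.5,1],[0,0,0],[0,0,0],[0,0,0]], "rotation": [[0,0,0],[0,0,0],[0,0,0],[0,0,0]], "claw": [54,54,54,54]}';python3 -m creep '{"translation": [[0,0,0.8],[0,0,0],[0,0,0]], "rotation": [[0,0,0],[0,0,0],[0,0,0]], "claw": [54,54,54]}'
```

```text
time: 23.8
tool_pos: [419.5, 256.9, 3.3]
tcp_rot: [-180.0, 0.0, 82.0]
ft_force: [-0.3, 0.2, -0.1]
finger_gap: 57.7
time: 24.1
tool_pos: [419.5, 256.9, 2.4]
tcp_rot: [-180.0, 0.0, 82.0]
ft_force: [0.7, -0.2, -0.2]
finger_gap: 58.1
```

```bash
python3 -m creep '{"translation": [[0.2,0.5,0.7],[0,0,0],[0,0,0],[0,0,0]], "rotation": [[0,0,0],[0,0,0],[0,0,0],[0,0,0]], "claw": [54,54,54,54]}'
```

```text
time: 24.5
tool_pos: [420.0, 257.1, 2.0]
tcp_rot: [-180.0, 0.0, 82.0]
ft_force: [-3.0, -1.5, 5.0]
finger_gap: 57.7
```

Contact. Releasing and rising for a check.

```bash
python3 -m creep '{"translation": [[0,0,0],[0,0,0],[0,0,0],[0,0,0],[0,0,-15],[0,0,-30],[0,0,-45],[0,0,-40],[0,0,-10],[0,0,0]], "rotation": [[0,0,0],[0,0,0],[0,0,0],[0,0,0],[0,0,0],[0,0,0],[0,0,0],[0,0,0],[0,0,0],[0,0,0]], "claw": [62,66,75,82,85,85,85,85,85,85]}'
python3 - <<'E'
from h import *
import pickle
w=snapshot("wrist"); save(w,"w18"); s=sense();print(s["tool_pos"],s["tcp_rot"]);pickle.dump(w,open("v18.pkl","wb"))
zoom(w,(180,120,380,370),2.4,"w18z")
E
```

```text
time: 25.5
tool_pos: [421.7, 257.9, 144.2]
tcp_rot: [179.8, -0.2, 82.0]
ft_force: [-0.3, -0.4, -0.4]
finger_gap: 85.2
[420.42779858 257.24337281 142.01694466] [ 1.79931935e+02 -4.26666781e-02  8.20342337e+01]
```

View pics/w18z.png

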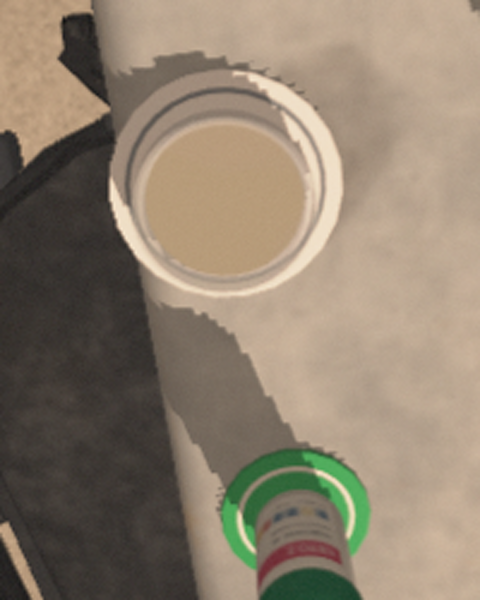

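View pics/w18.png

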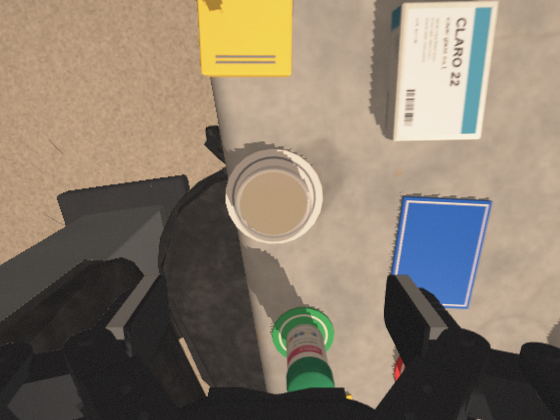

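The beige dish looks centred on the white mat, with its top at (273,203) and the mat at (274,196), the same appearance as the red one. Next the pack, using a fresh measurement from above.

```bash
python3 -m creep '{"translation": [[12,15,0],[26,32,0],[28,36,0],[17,21,0],[8.7,10.2,0],[0,0,0],[0,0,0],[0,0,0]], "rotation": [[0,0,0],[0,0,0],[0,0,0],[0,0,0],[0,0,0],[0,0,-0.02],[0,0,0],[0,0,0]], "claw": [85,85,85,85,85,85,85,85]}'
python3 - <<'E'
from h import *
import pickle
w=snapshot("wrist"); save(w,"w19"); s=sense();print(s["tool_pos"],s["tcp_rot"]);pickle.dump(w,open("v19.pkl","wb"))
zoom(w,(190,110,380,360),2.4,"w19z")
E
```

```text
time: 26.35
tool_pos: [544.6, 331.4, 140.4]
tcp_rot: [-179.9, 0.1, 83.2]
ft_force: [0.1, -1.2, 0.1]
finger_gap: 84.7
[544.78392488 331.51820724 140.92294181] [-1.79924647e+02  5.26117800e-02  8.31771590e+01]
```

View pics/w19z.png

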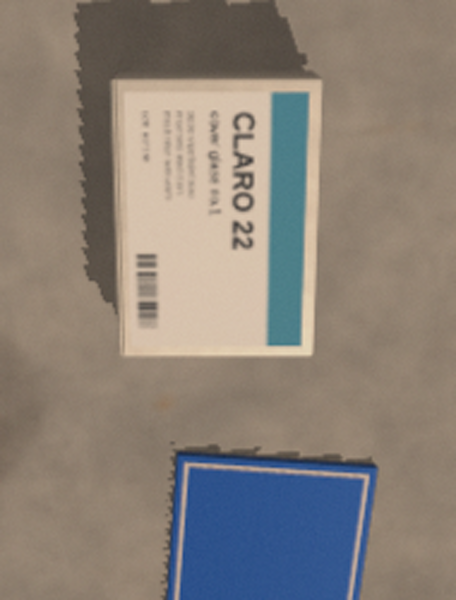

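Pack corners are (236,144), (324,143), (320,258), (240,258). The sides converge symmetrically, so it is aligned with the tool.

```bash
python3 - <<'E'
from h import *
import pickle
w=pickle.load(open("v19.pkl","rb")); Z=lambda x,y:(190+x/2.4,110+y/2.4)
q=np.array([onz(w,Z(*p),22)[:2] for p in((111,82),(322,80),(313,355),(121,356))]);d=np.roll(q,-1,0)-q
print(q.mean(0),np.linalg.norm(d,axis=1),np.degrees(np.arctan2(d[:,1],d[:,0])))
c=q.mean(0); print(c,tool((c[0],c[1],-2)))
w14=pickle.load(open("v14.pkl","rb")); Y=lambda x,y:(180+x/2.3,100+y/2.3)
print("height",tri([(w,Z(111,82)),(pickle.load(open("v18.pkl","rb")),(403,2))])[0])
E
```

```text
[546.37467398 331.88813558] [61.4521212  86.85339225 61.31872398 86.64913678] [ -6.22921207 -96.5342646  173.58050046  83.55344828]
[546.37467398 331.88813558] [  0.69   1.72 142.92]
height [520.47005116 378.90325982  22.52773564]
```

```bash
python3 -m creep '{"translation": [[0.7,1.7,30],[0,0,40],[0,0,36],[0,0,20],[0,0,10],[0,0,5],[0,0,0],[0,0,0],[0,0,0],[0,0,0]], "rotation": [[0,0,0],[0,0,0],[0,0,0],[0,0,0],[0,0,0],[0,0,0],[0,0,0],[0,0,0],[0,0,0],[0,0,0]], "claw": [85,85,85,85,85,85,80,76,73,73]}'
python3 - <<'E'
from h import *
w=snapshot("wrist"); save(w,"w20"); s=sense();print(s["tool_pos"],s["tcp_rot"],s["ft_force"])
E
```

```text
time: 27.4
tool_pos: [548.5, 333.0, 2.1]
tcp_rot: [179.9, -0.1, 83.2]
ft_force: [-0.6, 0.4, 0.3]
finger_gap: 73.2
[548.21890771 332.87624233   1.74603479] [ 1.79928381e+02 -4.71556466e-02  8.31825048e+01] [-1.17544121  1.04549503 -0.57739896]
```

View pics/w20.png

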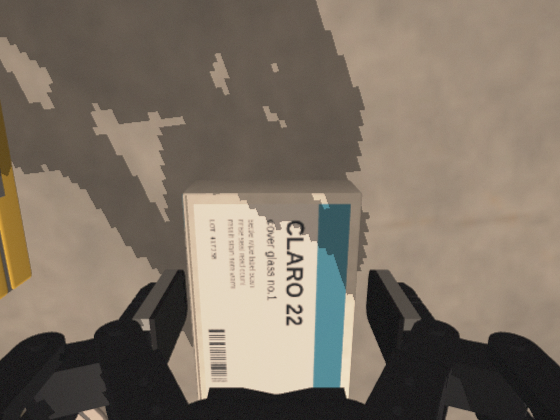

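The pack's centre line is at x≈272 and the finger mid-line at 276. Correcting by 1.7 mm, going 3 mm lower and closing.

```bash
python3 -m creep '{"translation": [[-0.6,-1.6,1.5],[0,0,1.5],[0,0,0],[0,0,0],[0,0,0],[0,0,0],[0,0,0],[0,0,0]], "rotation": [[0,0,0],[0,0,0],[0,0,0],[0,0,0],[0,0,0],[0,0,0],[0,0,0],[0,0,0]], "claw": [73,72,68,64,58,56,56,56]}' 40
python3 -m creep '{"translation": [[0,0,-2],[0,0,-4],[0,0,-10],[0,0,-20],[0,0,-25],[0,0,-15],[0,0,0],[0,0,0]], "rotation": [[0,0,0],[0,0,0],[0,0,0],[0,0,0],[0,0,0],[0,0,0],[0,0,0],[0,0,0]], "claw": [56,56,56,56,56,56,56,56]}'
python3 - <<'E'
from h import *
import pickle
w=snapshot("wrist"); save(w,"w21"); s=sense();print(s["tool_pos"],s["tcp_rot"],s["ft_force"]);pickle.dump(w,open("v21.pkl","wb"))
E
```

```text
time: 28.25
tool_pos: [546.1, 332.2, -2.1]
tcp_rot: [180.0, -0.0, 83.2]
ft_force: [-0.7, 0.7, 2.0]
finger_gap: 61.1
time: 29.05
tool_pos: [546.1, 332.2, 73.9]
tcp_rot: [180.0, -0.0, 83.2]
ft_force: [0.4, 0.3, -0.6]
finger_gap: 60.8
[545.35551858 331.86816072  72.74573685] [-1.79937495e+02  4.19743729e-02  8.31836573e+01] [ 0.3508033   0.11662674 -0.74482874]
```

View pics/w21.png

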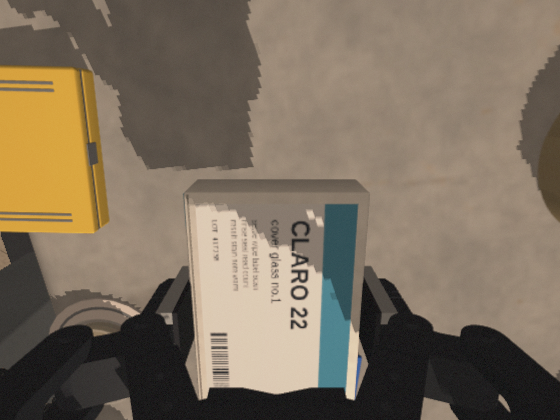

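The pack is held level. For the blue mat's exact pose I'll zoom into the stored views where it is unobstructed.

```bash
python3 - <<'E'
from h import *
import pickle
w=pickle.load(open("v7.pkl","rb")); a=cv2.resize(w["frame"][40:200,350:490,::-1],None,fx=3,fy=3,interpolation=cv2.INTER_CUBIC)
w=pickle.load(open("v18.pkl","rb")); b=cv2.resize(w["frame"][180:320,380:510,::-1],None,fx=3,fy=3,interpolation=cv2.INTER_CUBIC)
h=max(a.shape[0],b.shape[0]); pad=lambda i:cv2.copyMakeBorder(i,0,h-i.shape[0],0,0,cv2.BORDER_CONSTANT)
cv2.imwrite("pics/bl.png",np.hstack([pad(a),pad(b)]))
# line fits
from scipy.optimize import least_squares
def edges(name,roi):
    w=pickle.load(open(name,"rb")); f=w[0] if isinstance(w,list) else w
    m=cv2.inRange(cv2.cvtColor(np.ascontiguousarray(f["frame"]),cv2.COLOR_RGB2HSV),(100,110,40),(125,255,255)); z=np.zeros_like(m);x0,y0,x1,y1=roi;z[y0:y1,x0:x1]=m[y0:y1,x0:x1]
    z=cv2.morphologyEx(z,cv2.MORPH_CLOSE,np.ones((7,7)))
    c=max(cv2.findContours(z,cv2.RETR_EXTERNAL,cv2.CHAIN_APPROX_NONE)[0],key=cv2.contourArea).reshape(-1,2)
    return f,np.array([onz(f,p,3)[:2] for p in c])
def fit(q,w=36,h=49):
    def r(v):
        c,s=np.cos(v[2]),np.sin(v[2]); d=q-v[:2]; l=np.c_[d@[s,-c],d@[c,s]]  # short, long coords
        a=np.abs(l)-[w,h]; return np.where((a>0).all(1),np.hypot(*a.T),a.max(1))
    best=min((least_squares(r,[*q.mean(0),np.radians(t)],loss="soft_l1",f_scale=.7) for t in(75,80,85)),key=lambda s:s.cost)
    return best.x[:2].round(1),np.degrees(best.x[2]).round(2),np.abs(best.fun).mean().round(2)
f,q=edges("v7.pkl",(350,40,490,200)); print("v7",fit(q))
f,q=edges("v1.pkl",(330,280,420,400)); 
w1,t,s=pickle.load(open("v1.pkl","rb"))
E
```

```text
v7 (array([546.7, 190.3]), np.float64(79.09), np.float64(0.84))
```

View pics/bl.png

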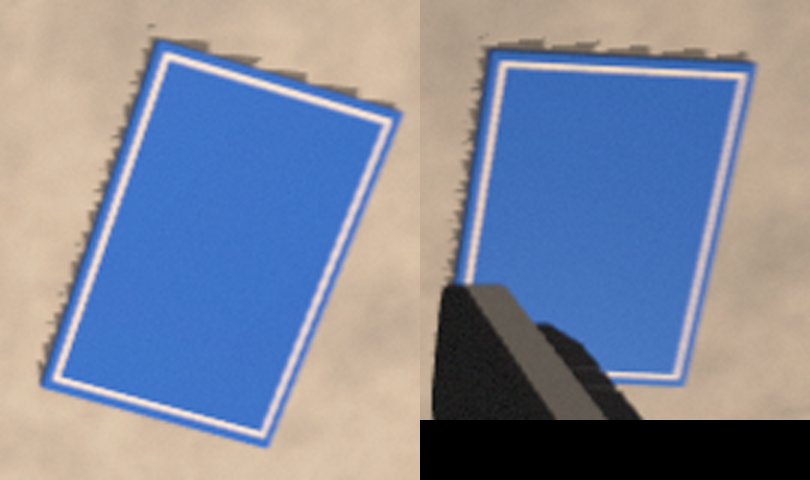

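```bash
python3 - <<'E'
from h import *
import pickle
w=pickle.load(open("v7.pkl","rb")); v=pickle.load(open("v18.pkl","rb"))
q=np.array([onz(w,p,3)[:2] for p in((402.7,53.7),(484,76.7),(438.7,188.7),(364.7,168.7))]);d=np.roll(q,-1,0)-q
print(q.mean(0),np.linalg.norm(d,axis=1),np.degrees(np.arctan2(d[:,1],d[:,0])))
q=np.array([onz(v,p,3)[:2] for p in((402.7,196.7),(491.7,201),(468,308))]);d=np.roll(q,-1,0)-q
print((q[0]+q[2])/2,np.linalg.norm(d,axis=1),np.degrees(np.arctan2(d[:,1],d[:,0])))
v=pickle.load(open("v19.pkl","rb")); Z=lambda x,y:(190+x/2.4,110+y/2.4)
q=np.array([onz(v,p,3)[:2] for p in(Z(178,453),Z(377,466))]);d=q[1]-q[0]; a=np.arctan2(d[1],d[0]); print(np.linalg.norm(d),np.degrees(a),q.mean(0)+49*np.array([np.sin(a),-np.cos(a)]))
for a,b in(((402.7,53.7),(402.7,196.7)),((484,76.7),(491.7,201)),((438.7,188.7),(468,308))): print(tri([(w,a),(pickle.load(open("v18.pkl","rb")),b)])[0])
E
```

```text
[547.50583572 190.10234391] [70.49249119 97.27550096 69.5889797  96.41642884] [ -10.18461515 -100.9572359   169.11464251   79.5759104 ]
[547.0025275  190.39687213] [ 71.55918782  96.54961409 120.27436554] [ -10.82509144 -100.72815702  115.78200821]
71.05762948202393 -10.935145695019402 [548.23570283 189.89932256]
[521.77660959 244.08507319   1.55859788]
[590.73575067 231.37239994   3.77018123]
[573.27440922 135.80191959   2.27717445]
```

Blue mat: (547.6, 190.1), long axis at 79.3°. Three views agree within 1 mm and 0.5°. Carrying the pack there.

```bash
python3 -m creep '{"translation": [[-18,2.4,0],[-40,5.2,0],[-45,5.9,10],[-25,3.3,10],[-12.8,1.6,5],[0,0,0],[0,0,0],[0,0,0],[0,0,0]], "rotation": [[0,0,0],[0,0,0],[0,0,0],[0,0,0],[0,0,0],[0,0,0.068],[0,0,0],[0,0,0],[0,0,0]], "claw": [56,56,56,56,56,56,56,56,56]}'
python3 - <<'E'
from h import *
w=snapshot("wrist"); save(w,"w22"); s=sense();print(s["tool_pos"],s["tcp_rot"],tool((547.6,190.2,8)))
E
```

```text
time: 30.0
tool_pos: [547.5, 190.7, 48.8]
tcp_rot: [180.0, -0.0, 79.4]
ft_force: [-0.9, -0.5, -0.5]
finger_gap: 60.9
[547.55101193 190.7594408   48.87962155] [ 1.79989863e+02 -9.72050113e-03  7.93946500e+01] [-0.55  0.14 40.88]
```

View pics/w22.png

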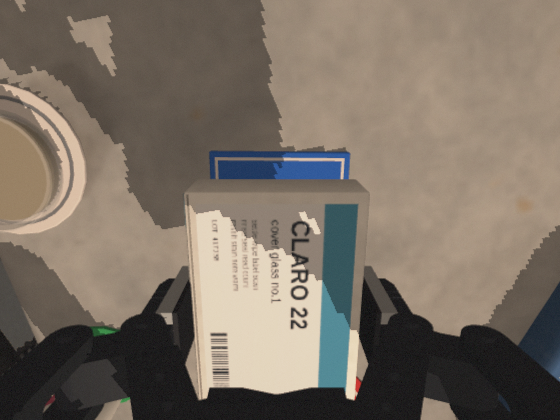

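The mat edge (210–349, y 152) runs parallel to the pack's far edge (186–368, y 182) and is centred on it. Lowering.

```bash
python3 -m creep '{"translation": [[-0.5,0.2,10],[0,0,18],[0,0,10],[0,0,5],[0,0,2],[0,0,0],[0,0,0],[0,0,0],[0,0,0]], "rotation": [[0,0,0],[0,0,0],[0,0,0],[0,0,0],[0,0,0],[0,0,0],[0,0,0],[0,0,0],[0,0,0]], "claw": [56,56,56,56,56,56,56,56,56]}'
```

```text
time: 30.95
tool_pos: [548.0, 189.8, 4.4]
tcp_rot: [180.0, -0.0, 79.3]
ft_force: [-0.3, 1.0, -0.9]
finger_gap: 60.8
```

```bash
python3 -m creep '{"translation": [[0.3,-0.3,1.5],[0,0,0],[0,0,0],[0,0,0]], "rotation": [[0,0,0],[0,0,0],[0,0,0],[0,0,0]], "claw": [56,56,56,56]}';python3 -m creep '{"translation": [[0,0,1],[0,0,0],[0,0,0]], "rotation": [[0,0,0],[0,0,0],[0,0,0]], "claw": [56,56,56]}'
```

```text
time: 31.35
tool_pos: [547.4, 190.0, 2.3]
tcp_rot: [-180.0, 0.0, 79.3]
ft_force: [0.0, 0.3, -0.7]
finger_gap: 61.4
time: 31.65
tool_pos: [547.3, 190.0, 1.2]
tcp_rot: [-180.0, 0.0, 79.3]
ft_force: [-0.8, -0.7, -1.0]
finger_gap: 61.0
```

```bash
python3 -m creep '{"translation": [[0,0,0.7],[0,0,0],[0,0,0]], "rotation": [[0,0,0],[0,0,0],[0,0,0]], "claw": [56,56,56]}'
```

```text
time: 31.95
tool_pos: [547.5, 190.0, 0.9]
tcp_rot: [180.0, -0.0, 79.3]
ft_force: [-2.0, -0.7, 3.7]
finger_gap: 61.4
```

Contact. Releasing.

```bash
python3 -m creep '{"translation": [[0,0,0],[0,0,0],[0,0,0],[0,0,0],[0,0,-15],[0,0,-30],[0,0,-45],[0,0,-40],[0,0,-10],[0,0,0]], "rotation": [[0,0,0],[0,0,0],[0,0,0],[0,0,0],[0,0,0],[0,0,0],[0,0,0],[0,0,0],[0,0,0],[0,0,0]], "claw": [65,70,77,83,85,85,85,85,85,85]}'
python3 - <<'E'
from h import *
import pickle
w=snapshot("wrist"); save(w,"w23"); s=sense();print(s["tool_pos"],s["tcp_rot"],tool((420.5,393.7,140)));pickle.dump(w,open("v23.pkl","wb"))
E
```

```text
time: 32.95
tool_pos: [549.5, 190.6, 144.6]
tcp_rot: [179.7, -0.2, 79.3]
ft_force: [0.3, -0.6, 0.3]
finger_gap: 85.1
[548.00102049 190.16021094 141.8444215 ] [ 1.79878481e+02 -5.73828259e-02  7.92833279e+01] [ 176.28 -163.13    1.67]
```

View pics/w23.png

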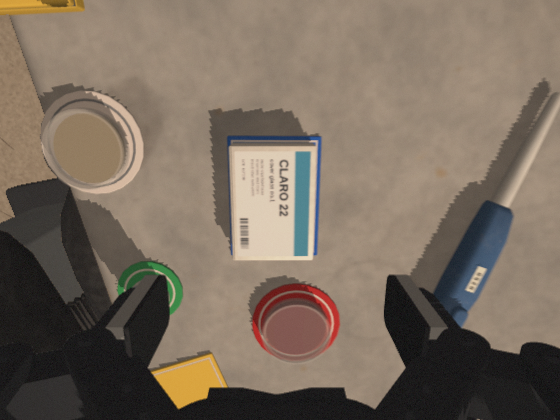

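The pack is aligned on the blue mat, corners (231,143) to (315,260). Now the case.

```bash
python3 -m creep '{"translation": [[16,-15,0],[33,-31,0],[35,-32,0],[35,-32,0],[30,-28,0],[18,-17,0],[9.3,-8.1,0],[0,0,0],[0,0,0],[0,0,0]], "rotation": [[0,0,0],[0,0,0],[0,0,0],[0,0,0],[0,0,0],[0,0,0],[0,0,0],[0,0,-0.05],[0,0,0],[0,0,0]], "claw": [85,85,85,85,85,85,85,85,85,85]}'
python3 - <<'E'
from h import *
import pickle
w=snapshot("wrist"); save(w,"w24"); s=sense();print(s["tool_pos"],s["tcp_rot"]);pickle.dump(w,open("v24.pkl","wb"))
zoom(w,(190,110,380,360),2.4,"w24z")
E
```

```text
time: 34.0
tool_pos: [419.9, 392.5, 139.5]
tcp_rot: [-179.9, 0.1, 82.0]
ft_force: [0.9, -0.8, 0.5]
finger_gap: 85.0
[420.11084419 392.59081439 139.78188059] [-1.79955318e+02  6.44600826e-02  8.20204242e+01]
```

View pics/w24z.png

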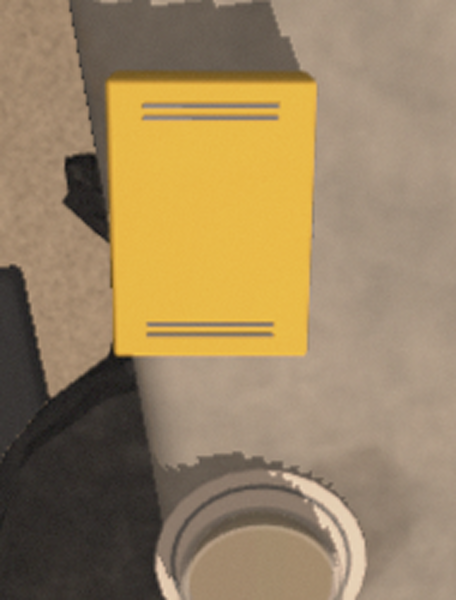

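Case corners are (235,144), (322,144), (318,258), (238,258), symmetric, so aligned.

```bash
python3 - <<'E'
from h import *
import pickle
w=pickle.load(open("v24.pkl","rb")); Z=lambda x,y:(190+x/2.4,110+y/2.4)
q=np.array([onz(w,Z(*p),22)[:2] for p in((107,82),(316,82),(306,355),(116,355))]);d=np.roll(q,-1,0)-q
print(q.mean(0),np.linalg.norm(d,axis=1),np.degrees(np.arctan2(d[:,1],d[:,0])))
c=q.mean(0); print(tool((c[0],c[1],-2)))
E
```

```text
[420.23446644 393.36191073] [60.68849844 86.00624846 60.47218324 86.01018731] [ -7.92240773 -98.01913217 172.08141249  82.12497101]
[9.4000e-01 1.3000e-01 1.4178e+02]
```

```bash
python3 -m creep '{"translation": [[0.9,0,30],[0,0,40],[0,0,36],[0,0,20],[0,0,10],[0,0,4],[0,0,0],[0,0,0],[0,0,0],[0,0,0]], "rotation": [[0,0,0],[0,0,0],[0,0,0],[0,0,0],[0,0,0],[0,0,0],[0,0,0],[0,0,0],[0,0,0],[0,0,0]], "claw": [85,85,85,85,85,85,80,76,74,74]}'
python3 - <<'E'
from h import *
w=snapshot("wrist"); save(w,"w25"); s=sense();print(s["tool_pos"],s["tcp_rot"],s["ft_force"],tool((420.3,393.5,-2)))
E
```

```text
time: 35.05
tool_pos: [420.7, 395.0, 1.8]
tcp_rot: [179.9, -0.1, 82.2]
ft_force: [0.2, 0.4, -0.4]
finger_gap: 74.1
[420.52972543 394.88450447   1.51873016] [ 1.79940662e+02 -6.19132441e-02  8.21513484e+01] [ 0.50045712  0.04992009 -0.62681871] [-1.41 -0.04  3.52]
```

View pics/w25.png

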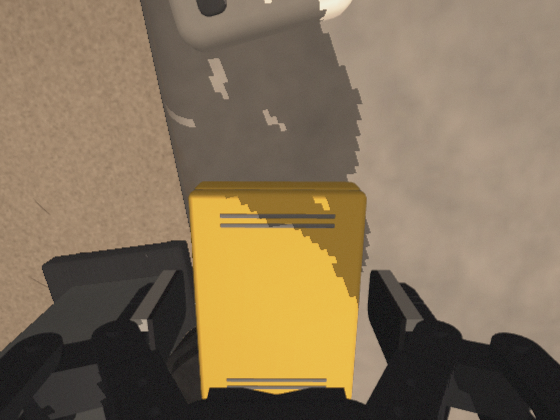

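The case is centred (191–366, mid 278). Closing and lifting.

```bash
python3 -m creep '{"translation": [[-1,0.3,1.5],[0,0,1],[0,0,0],[0,0,0],[0,0,0],[0,0,0],[0,0,0],[0,0,0]], "rotation": [[0,0,0],[0,0,0],[0,0,0],[0,0,0],[0,0,0],[0,0,0],[0,0,0],[0,0,0]], "claw": [73,72,68,64,58,56,56,56]}' 40
python3 -m creep '{"translation": [[0,0,-2],[0,0,-4],[0,0,-10],[0,0,-20],[0,0,-35],[0,0,-30],[0,0,-10],[0,0,0],[0,0,0]], "rotation": [[0,0,0],[0,0,0],[0,0,0],[0,0,0],[0,0,0],[0,0,0],[0,0,0],[0,0,0],[0,0,0]], "claw": [56,56,56,56,56,56,56,56,56]}'
python3 - <<'E'
from h import *
import pickle
w=snapshot("wrist"); save(w,"w26"); s=sense();print(s["tool_pos"],s["tcp_rot"],s["ft_force"])
w=pickle.load(open("v7.pkl","rb")); zoom(w,(215,240,325,365),5,"ye")
E
```

```text
time: 35.9
tool_pos: [420.3, 393.5, -1.7]
tcp_rot: [180.0, -0.0, 82.2]
ft_force: [0.4, 0.6, 1.5]
finger_gap: 61.2
time: 36.8
tool_pos: [419.7, 393.0, 108.0]
tcp_rot: [-180.0, 0.1, 82.2]
ft_force: [-1.1, -0.3, -2.6]
finger_gap: 61.3
[419.18592093 392.60020495 107.17799844] [-1.79885162e+02  1.18292229e-01  8.21477559e+01] [ 0.3034005  -1.13459242 -1.22179437]
```

View pics/w26.png

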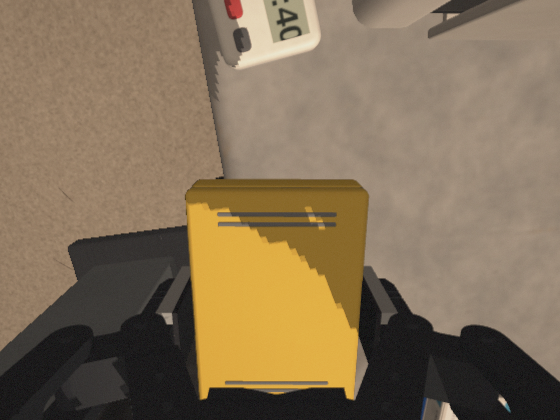

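View pics/ye.png

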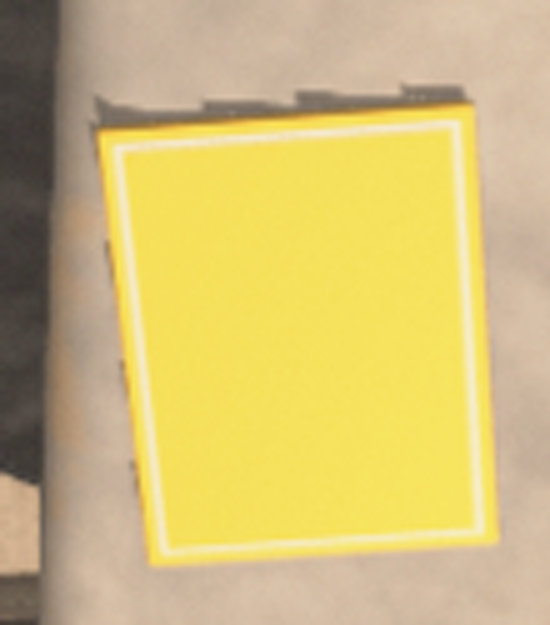

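```bash
python3 - <<'E'
from h import *
import pickle
w=pickle.load(open("v7.pkl","rb")); Z=lambda x,y:(215+x/5,240+y/5)
def quad(w,P):
    q=np.array([onz(w,p,3)[:2] for p in P]);d=np.roll(q,-1,0)-q
    print(q.mean(0).round(1),np.linalg.norm(d,axis=1).round(1),np.degrees(np.arctan2(d[:,1],d[:,0])).round(1))
quad(w,[Z(98,129),Z(473,102),Z(499,545),Z(150,567)])
quad(w,[Z(115,147),Z(459,121),Z(482,533),Z(163,553)])
w1,t,s=pickle.load(open("v1.pkl","rb"))
zoom(t,(295,215,355,265),8,"yt"); zoom(s,(290,240,360,295),8,"ys")
E
```

```text
[436.8   4.8] [71.2 98.5 71.5 98.2] [   8.5  -81.3 -171.8   98.5]
[436.8   4.4] [65.5 91.7 65.2 91.1] [   8.8  -81.6 -171.8   98.6]
```

View pics/yt.png

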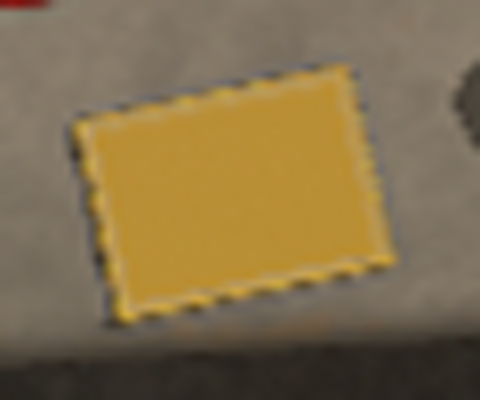

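View pics/ys.png

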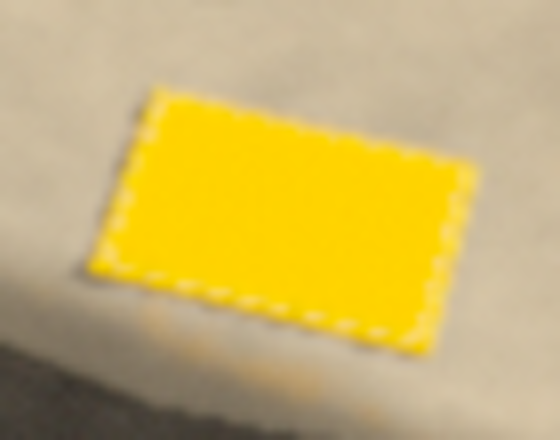

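Yellow mat: (436.8, 4.6), long axis at 98.5°, side lengths 71×98 as expected. I'll turn 16.3° and carry the case over, well above the pot.

```bash
python3 -m creep '{"translation": [[0,0,0],[0,0,0],[0,0,0],[0,0,0],[-20,-2.1,0],[-40,-4.2,0],[-45,-4.7,0],[-45,-4.7,0],[-45,-4.7,0],[-45,-4.7,0]], "rotation": [[0,0,-0.095],[0,0,-0.095],[0,0,-0.095],[0,0,0],[0,0,0],[0,0,0],[0,0,0],[0,0,0],[0,0,0],[0,0,0]], "claw": [56,56,56,56,56,56,56,56,56,56]}'
python3 -m creep '{"translation": [[-45,-4.7,0],[-45,-4.7,0],[-33,-3.5,0],[-16,-1.7,0],[-8,-0.9,0],[0,0,20],[0,0,20],[0,0,8],[0,0,0],[0,0,0]], "rotation": [[0,0,0],[0,0,0],[0,0,0],[0,0,0],[0,0,0],[0,0,0],[0,0,0],[0,0,0],[0,0,0],[0,0,0]], "claw": [56,56,56,56,56,56,56,56,56,56]}'
python3 - <<'E'
from h import *
w=snapshot("wrist"); save(w,"w27"); s=sense();print(s["tool_pos"],s["tcp_rot"],s["ft_force"],tool((436.8,4.6,8)))
E
```

```text
time: 37.85
tool_pos: [429.7, 150.6, 107.9]
tcp_rot: [-179.9, 0.0, 98.3]
ft_force: [0.3, -0.4, -0.9]
finger_gap: 61.0
time: 38.85
tool_pos: [437.2, 5.0, 61.4]
tcp_rot: [-180.0, -0.0, 98.5]
ft_force: [1.1, 0.8, -0.5]
finger_gap: 61.2
[437.64215208   4.92520178  61.84293062] [1.79951317e+02 1.01935248e-02 9.84878562e+01] [-0.47257534  0.3223189  -1.03063121] [-0.19 -0.93 53.84]
```

View pics/w27.png

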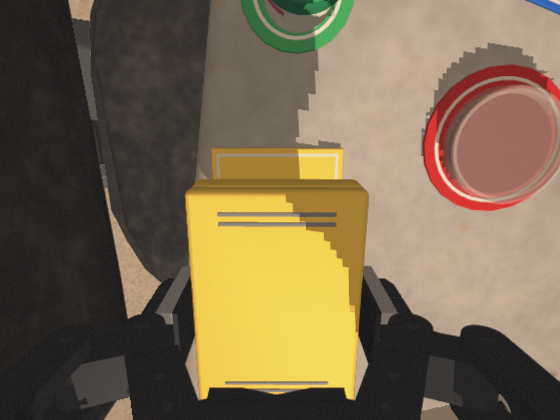

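Mat edge (212–343, mid 278) is parallel to the case edge (187–368, mid 278). Lowering.

```bash
python3 -m creep '{"translation": [[-0.2,-0.6,12],[0,0,22],[0,0,12],[0,0,6],[0,0,3],[0,0,0],[0,0,0],[0,0,0],[0,0,0]], "rotation": [[0,0,0],[0,0,0],[0,0,0],[0,0,0],[0,0,0],[0,0,0],[0,0,0],[0,0,0],[0,0,0]], "claw": [56,56,56,56,56,56,56,56,56]}'
```

```text
time: 39.8
tool_pos: [437.1, 4.3, 6.7]
tcp_rot: [179.9, 0.0, 98.5]
ft_force: [0.6, 0.2, -0.8]
finger_gap: 61.1
```

```bash
python3 -m creep '{"translation": [[0.2,0,2.5],[0,0,0],[0,0,0],[0,0,0]], "rotation": [[0,0,0],[0,0,0],[0,0,0],[0,0,0]], "claw": [56,56,56,56]}';python3 -m creep '{"translation": [[0,0,1],[0,0,0],[0,0,0]], "rotation": [[0,0,0],[0,0,0],[0,0,0]], "claw": [56,56,56]}'
```

```text
time: 40.2
tool_pos: [436.5, 4.6, 3.6]
tcp_rot: [-180.0, 0.0, 98.5]
ft_force: [0.1, 0.2, -1.6]
finger_gap: 61.4
time: 40.5
tool_pos: [436.4, 4.6, 2.5]
tcp_rot: [-180.0, -0.0, 98.5]
ft_force: [0.1, 0.3, -1.1]
finger_gap: 60.9
```

```bash
python3 -m creep '{"translation": [[0,0.3,0.8],[0,0,0],[0,0,0]], "rotation": [[0,0,0],[0,0,0],[0,0,0]], "claw": [56,56,56]}';python3 -m creep '{"translation": [[0,0,0.7],[0,0,0],[0,0,0]], "rotation": [[0,0,0],[0,0,0],[0,0,0]], "claw": [56,56,56]}'
```

```text
time: 40.8
tool_pos: [436.8, 4.6, 1.8]
tcp_rot: [-180.0, -0.0, 98.5]
ft_force: [0.7, -0.2, -1.4]
finger_gap: 61.2
time: 41.1
tool_pos: [436.9, 4.6, 1.2]
tcp_rot: [180.0, 0.0, 98.5]
ft_force: [0.1, 0.0, 1.0]
finger_gap: 61.3
```

Contact. Releasing and rising to check everything.

```bash
python3 -m creep '{"translation": [[0,0,0],[0,0,0],[0,0,0],[0,0,0],[0,0,-15],[0,0,-30],[0,0,-45],[0,0,-45],[0,0,-40],[0,0,-10]], "rotation": [[0,0,0],[0,0,0],[0,0,0],[0,0,0],[0,0,0],[0,0,0],[0,0,0],[0,0,0],[0,0,0],[0,0,0]], "claw": [65,70,77,83,85,85,85,85,85,85]}'
python3 -m creep '{"translation": [[30,0,0],[40,0,0],[30,0,0],[0,0,0],[0,0,0]], "rotation": [[0,0,0],[0,0,0],[0,0,0],[0,0,0],[0,0,0]], "claw": [85,85,85,85,85]}'
python3 - <<'E'
from h import *
import pickle
w=snapshot("wrist"); save(w,"w28");t=snapshot("top"); s=sense();print(s["tool_pos"],s["tcp_rot"],s["time"]);pickle.dump((w,t),open("v28.pkl","wb"))
zoom(t,(110,170,430,280),2.5,"t28")
E
```

```text
time: 42.1
tool_pos: [439.5, 4.3, 191.7]
tcp_rot: [179.5, 0.1, 98.5]
ft_force: [0.1, -1.1, -0.3]
finger_gap: 85.3
time: 42.6
tool_pos: [421.7, 103.7, 185.5]
tcp_rot: [-179.9, 0.0, 98.6]
ft_force: [-0.6, -1.1, 0.0]
finger_gap: 84.4
[422.00086426 102.79305472 185.67897717] [-1.79961865e+02  2.41623663e-02  9.84618079e+01] 42.7
```

View pics/w28.png

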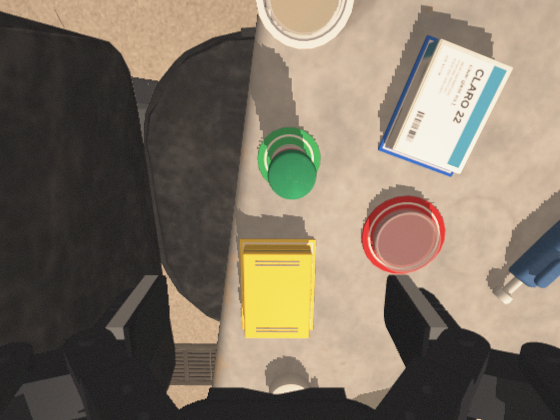

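View pics/t28.png

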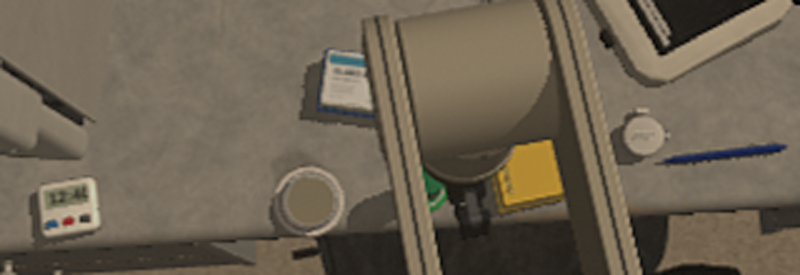

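All five are on their mats in the wrist view; the timer, counter and pen are unmoved in the top view. For a numeric check I'll overlay the ideal outlines (mats at z=3, object tops at their heights).

```bash
python3 - <<'E'
from h import *
import pickle
w,t=pickle.load(open("v28.pkl","rb")); S=3
im=cv2.resize(w["frame"][:,:,::-1],None,fx=S,fy=S,interpolation=cv2.INTER_CUBIC)
def poly(P,col): cv2.polylines(im,[np.array([[proj(w,p)*S+S/2-.5] for p in P]).round().astype(np.int32)],True,col,1)
C=lambda c,r,z:[(c[0]+r*np.cos(a),c[1]+r*np.sin(a),z) for a in np.linspace(0,2*np.pi,80)]
def B(c,a,w_,h_,z):
    a=np.radians(a);l=np.array([np.cos(a),np.sin(a)]);s=np.array([l[1],-l[0]]); return [(*(np.array(c)+i*s*w_/2+j*l*h_/2),z) for i,j in((1,1),(1,-1),(-1,-1),(-1,1))]
m=(255,0,255);k=(0,0,0)
for c,r,R_,z in(((427.8,129.4),18,28,67),((544.8,74.3),29.75,39,18),((420.1,257.3),29.75,39,18)): poly(C(c,R_,3),k);poly(C(c,r,z),m)
for c,a in(((547.6,190.1),79.3),((436.8,4.6),98.5)): poly(B(c,a,72,98,3),k);poly(B(c,a,62,88,25),m)
cv2.imwrite("pics/ov1.png",im[360:1050,690:1000]); cv2.imwrite("pics/ov2.png",im[80:840,1060:1560][:600])
cv2.imwrite("pics/ov3.png",im[560:840,1060:1400]);cv2.imwrite("pics/ov4.png",im[0:160,740:1100])
cv2.imwrite("pics/ov1.png",im[360:950,690:1000])
E
```

```text
(no output)
```

View pics/ov1.png

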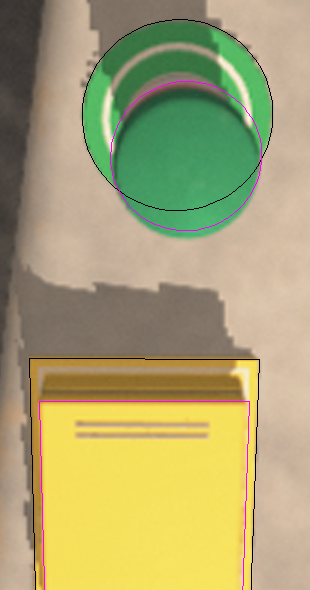

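View pics/ov2.png

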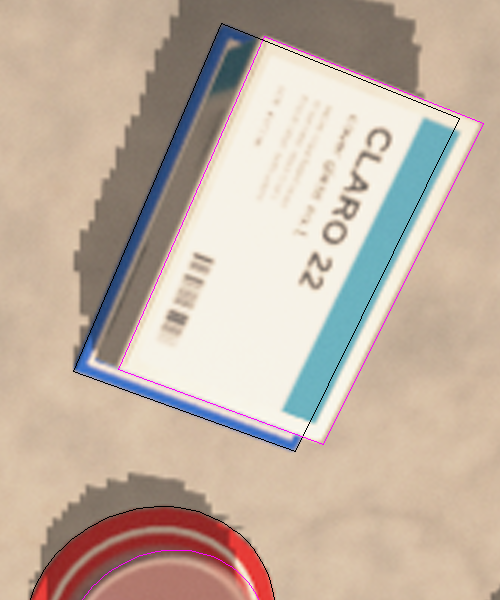

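View pics/ov3.png

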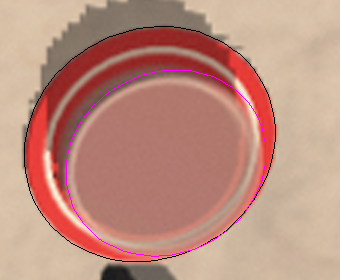

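The case, pack and red dish match within about 1 mm. The pot may be about 2 mm toward −y, so I'll take a view from straight above it to settle that.

```bash
python3 -m creep '{"translation": [[-20,0,0],[-25,0,0],[-10,0,0],[0,0,0],[0,0,0],[0,0,0]], "rotation": [[0,0,0],[0,0,0],[0,0,0],[0,0,0],[0,0,0],[0,0,0]], "claw": [85,85,85,85,85,85]}'
python3 - <<'E'
from h import *
w=snapshot("wrist"); S=5; c=(427.8,129.4)
im=cv2.resize(w["frame"][:,:,::-1],None,fx=S,fy=S,interpolation=cv2.INTER_CUBIC)
def poly(P,col): cv2.polylines(im,[np.array([[proj(w,p)*S+S/2-.5] for p in P]).round().astype(np.int32)],True,col,1)
C=lambda c,r,z:[(c[0]+r*np.cos(a),c[1]+r*np.sin(a),z) for a in np.linspace(0,2*np.pi,80)]
poly(C(c,28,3),(0,0,0));poly(C(c,18,67),(255,0,255));poly(C((428,127.4),18,67),(255,255,255))
p=(proj(w,(*c,30))*S).astype(int); print(p/S,w["extrinsics"][:3,3])
cv2.imwrite("pics/ov5.png",im[max(0,p[1]-220):p[1]+220,p[0]-220:p[0]+220])
E
```

```text
time: 43.3
tool_pos: [430.1, 49.5, 186.1]
tcp_rot: [-180.0, -0.0, 98.5]
ft_force: [0.4, 0.1, 1.0]
finger_gap: 84.9
[289.8  92.6] [418.08546362 121.64091576 329.17566725]
```

View pics/ov5.png

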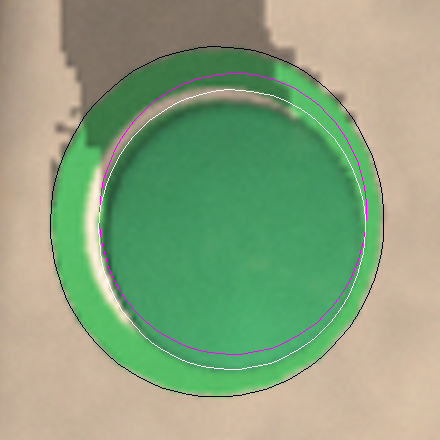

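The white circle, drawn at (428, 127.4), matches the cap, so the pot is about 2.3 mm off centre. There is plenty of time, so I'll regrip the pot and correct it.

```bash
python3 -m creep '{"translation": [[25,3,0],[35,4.4,0],[17,2,0],[0,0,30],[0,0,40],[0,0,40],[0,0,22],[0,0,9],[0,0,4],[0,0,0]], "rotation": [[0,0,0],[0,0,0],[0,0,0],[0,0,0],[0,0,0],[0,0,0],[0,0,0],[0,0,0],[0,0,0],[0,0,0]], "claw": [85,85,85,85,85,85,85,85,85,85]}'
python3 -m creep '{"translation": [[0,0,0],[0,0,0],[0,0,0]], "rotation": [[0,0,0],[0,0,0],[0,0,0]], "claw": [80,70,60]}'
python3 - <<'E'
from h import *
w=snapshot("wrist"); save(w,"w29"); s=sense();print(s["tool_pos"],s["tcp_rot"],tool((428.1,127.2,37)))
E
```

```text
time: 44.35
tool_pos: [428.6, 127.0, 41.8]
tcp_rot: [180.0, -0.0, 98.5]
ft_force: [1.0, -0.1, 0.2]
finger_gap: 85.0
time: 44.65
tool_pos: [428.9, 126.8, 42.1]
tcp_rot: [179.9, -0.0, 98.5]
ft_force: [-0.1, -0.1, -0.2]
finger_gap: 60.5
[428.71646209 126.74012224  41.85571889] [ 1.79919585e+02 -2.76692694e-03  9.84744535e+01] [ 0.55 -0.55  4.85]
```

View pics/w29.png

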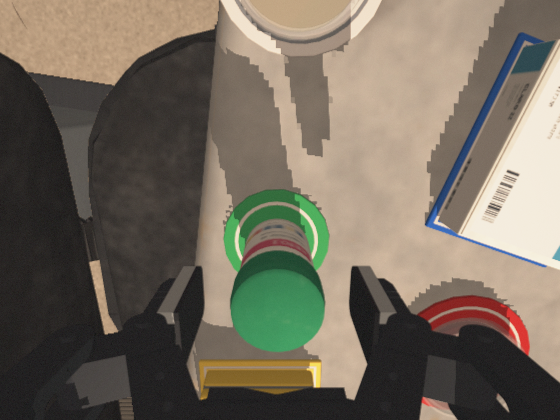

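The cap at (278,303) lies between the fingers (190 and 362). Lowering 4 mm, then closing.

```bash
python3 -m creep '{"translation": [[0.5,-0.3,2.5],[0,0,2],[0,0,0],[0,0,0],[0,0,0],[0,0,0],[0,0,0],[0,0,0]], "rotation": [[0,0,0],[0,0,0],[0,0,0],[0,0,0],[0,0,0],[0,0,0],[0,0,0],[0,0,0]], "claw": [55,50,44,38,30,30,30,30]}' 30
```

```text
time: 45.5
tool_pos: [427.7, 127.1, 36.6]
tcp_rot: [-180.0, -0.0, 98.5]
ft_force: [-1.3, 0.3, 0.8]
finger_gap: 33.1
```

```bash
python3 -m creep '{"translation": [[0,0,-2],[0,0,-2],[0,0,0],[1.2,0.2,0],[1.1,0.2,0],[0,0,0],[0,0,0]], "rotation": [[0,0,0],[0,0,0],[0,0,0],[0,0,0],[0,0,0],[0,0,0],[0,0,0]], "claw": [30,30,30,30,30,30,30]}'; python3 -m creep '{"translation": [[0,0,1.5],[0,0,1.5],[0,0,0],[0,0,0],[0,0,0]], "rotation": [[0,0,0],[0,0,0],[0,0,0],[0,0,0],[0,0,0]], "claw": [30,30,30,30,30]}'; python3 -m creep '{"translation": [[0,0,0.7],[0,0,0],[0,0,0]], "rotation": [[0,0,0],[0,0,0],[0,0,0]], "claw": [30,30,30]}'
```

```text
time: 46.2
tool_pos: [427.7, 129.5, 40.5]
tcp_rot: [-180.0, 0.0, 98.5]
ft_force: [-0.4, -0.3, -0.9]
finger_gap: 33.3
time: 46.7
tool_pos: [427.8, 129.4, 37.6]
tcp_rot: [180.0, 0.0, 98.5]
ft_force: [0.4, -0.0, 0.1]
finger_gap: 33.6
time: 47.0
tool_pos: [427.8, 129.4, 36.9]
tcp_rot: [-180.0, 0.0, 98.5]
ft_force: [0.1, 0.5, -0.9]
finger_gap: 33.5
```

```bash
python3 -m creep '{"translation": [[0,0,0.7],[0,0,0],[0,0,0]], "rotation": [[0,0,0],[0,0,0],[0,0,0]], "claw": [30,30,30]}'
```

```text
time: 47.3
tool_pos: [428.0, 129.5, 36.5]
tcp_rot: [180.0, 0.0, 98.5]
ft_force: [-1.0, 0.7, 4.0]
finger_gap: 33.6
```

Contact. Releasing, rising and taking the straight-down view again.

```bash
python3 -m creep '{"translation": [[0,0,0],[0,0,0],[0,0,0],[0,0,0],[0,0,-15],[0,0,-30],[0,0,-45],[0,0,-45],[0,0,-15],[0,0,0]], "rotation": [[0,0,0],[0,0,0],[0,0,0],[0,0,0],[0,0,0],[0,0,0],[0,0,0],[0,0,0],[0,0,0],[0,0,0]], "claw": [40,50,65,80,85,85,85,85,85,85]}'
python3 -m creep '{"translation": [[-25,-3,0],[-35,-4,0],[-17,-2,0],[0,0,0],[0,0,0],[0,0,0]], "rotation": [[0,0,0],[0,0,0],[0,0,0],[0,0,0],[0,0,0],[0,0,0]], "claw": [85,85,85,85,85,85]}'
python3 - <<'E'
from h import *
w=snapshot("wrist"); S=5; c=(427.8,129.4); save(w,"w30")
im=cv2.resize(w["frame"][:,:,::-1],None,fx=S,fy=S,interpolation=cv2.INTER_CUBIC)
def poly(P,col): cv2.polylines(im,[np.array([[proj(w,p)*S+S/2-.5] for p in P]).round().astype(np.int32)],True,col,1)
C=lambda c,r,z:[(c[0]+r*np.cos(a),c[1]+r*np.sin(a),z) for a in np.linspace(0,2*np.pi,80)]
poly(C(c,28,3),(0,0,0));poly(C(c,18,67),(255,0,255))
p=(proj(w,(*c,30))*S).astype(int)
cv2.imwrite("pics/ov6.png",im[max(0,p[1]-220):p[1]+220,p[0]-220:p[0]+220]); zoom(snapshot("scene"),(120,160,460,310),2.35,"s30")
E
```

```text
time: 48.3
tool_pos: [429.8, 129.8, 189.4]
tcp_rot: [179.7, -0.0, 98.5]
ft_force: [1.5, -1.4, -1.1]
finger_gap: 84.7
time: 48.9
tool_pos: [429.7, 52.7, 185.2]
tcp_rot: [-179.9, -0.0, 98.5]
ft_force: [-0.6, -0.4, -0.1]
finger_gap: 85.2
```

View pics/ov6.png

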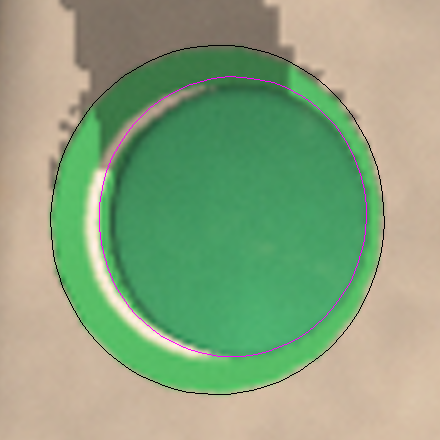

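View pics/s30.png

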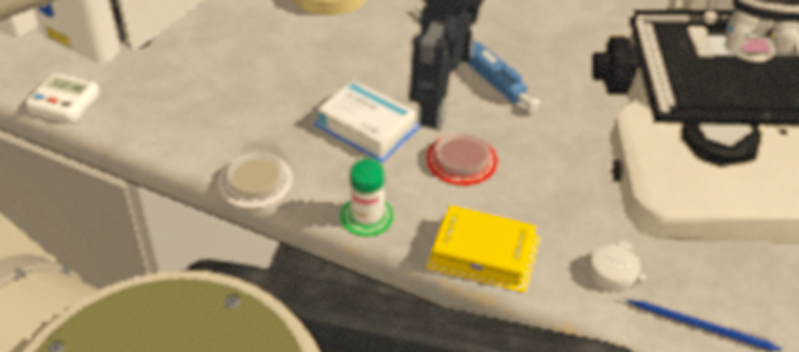

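View pics/w30.png

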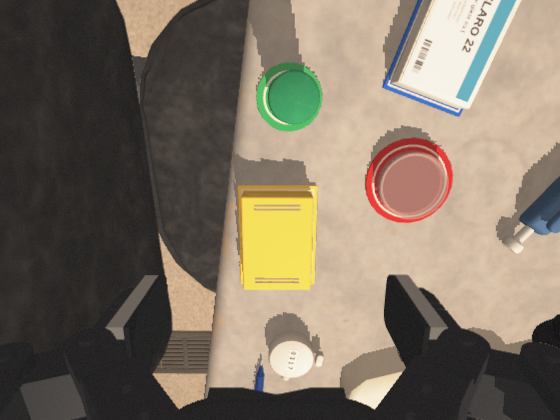

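The pot now matches the ideal outline. Everything stands upright on its mat, the bystanders are where they were, and the gripper is clear. Handing in.

```bash
python3 -c "
from bench import *
s=sense(); print(s['time'],s['ft_force']); print(hand_in())"
```

```text
49.0 [ 0.5140685  -0.59946755  0.33739231]
the job is handed in; nothing more can be done
None
```

I took both piles apart and set all five things on their own mats, in this order: strip pot, red dish, beige dish, coverslip pack, slide case. I handed the job in at 49 s of the 102 s allowed, with the gripper about 185 mm up and touching nothing.

- **Position:** In the last wrist views the pack, case, red dish and pot matched their ideal outlines on the mats to about 1 mm. The beige dish had no overlay check of its own. By eye it sat on the white mat the same way the red dish sits on its mat.
- **Alignment:** The pack and case edges ran parallel to their mats.
- **One check failed, then mended:** The pot first stood about 2.3 mm off centre, so I gripped it again, moved it and checked it a second time.
- **Everything else:** Nothing tipped over. The timer, tally counter and pen looked unmoved in the last pictures. The highest wrist force in the printed readings was about 9 N.
- **Disagreements:** The gripper reported gaps 1–3 mm smaller than the true widths. Single-view positions differed by 1–3 mm between views, so I combined several views.

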